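# Post the cutting template into the return box

## Robot

A 6-joint arm with a two-finger parallel gripper is mounted at the origin on the work surface. World frame = base frame: x ahead of the robot, y to its left, z up, the work surface at z = 0. Lengths are in m, angles in rad, forces in N, time in s.
With the tool pointing down it reaches from about 0.3 to 0.875 m from the base axis. Payload 6.4 kg.
Tool frame: the origin (TCP) lies between the finger pads; the fingertips stand ctrl.tip_reach ahead of it and the grasp point (between the pads) lies 11 mm behind it (ctrl.tip_reach is the distance from the TCP to the fingertips, in m); z points along the fingers, x is the direction in which the jaws open and shut, and the axes are right-handed (so a half turn about z gives the same grasp; the last joint's range is limited). The gripper opens to 85 mm and grips with 20 to 120 N. Pads are 22 mm wide; open, the fingers measure 114 mm over their backs; the gripper's body (76 mm by 85 mm) begins 54 mm behind the grasp point. The pads swing forward as they close: fully open they stand 13 mm farther back than shut.
Start: joints at [0.972, 0.181, 1.607, -0, 1.354, -0.206], TCP at [0.22, 0.531, 0.206] pointing down, gripper open.
Joint ranges: [-2.99, 2.99], [-0.89, 2.07], [0.3, 2.58], [-1.14, 4.28], [0, 2.63], [-3.12, 3.12]. Speed limits (rad/s): [2.57, 2.57, 3.01, 3.14, 3.14, 3.14].

## Interface

Orientations are given as a unit quaternion [w, x, y, z].
In Python, from bench import telemetry, viewer, ticket, nets, ctrl gives the robot as it stands.
- The arm moves only by the tool step_arm, never from a script. Its argument "plan" is a list of rows, each a list of 2 entries, a list of its own where there are three numbers: the shift along the tool's x, y, z in m, then the turn, a rotation vector about the tool's x, y, z in degrees. A call has 1 to 5 rows; each row is the pose to reach, as a shift and turn from the pose commanded when the call began, along the tool's axes at that moment; what a row does not reach only later rows make up. A row lasts 1/10 s, in which the tool goes at most 50 mm and 8.59 degrees, less where a joint would pass 70% of its speed; a pose out of reach is approached as far as the arm can. A call with a gripper value outside its range is refused whole. "fingers" is the opening in per cent of the stroke, from 0 (shut) to 100 (fully open), set as the call begins (left out, the last holds). The fingers move at their own pace and stop on an object; the grip force is fixed at half the most. Time passes only in rows, so rows that repeat a pose let the fingers close. It gives the time, the measured TCP pose, the force and the opening at its end, in the units of the state.
- telemetry.get_obs(): the state, without advancing time (a new reading comes with each control period).
- viewer.camera(name): name is "scene" or "side" or "wrist"; returns the picture (384x512x3 uint8, red, green, blue); there is no depth.
- viewer.get_calibration(name): a dict with "K" (3x3 intrinsics, pixels), "dist" ([k1, k2, p1, p2, k3] as OpenCV has them; the pictures are not rectified), "origin" and "orientation" of the camera in the world. Camera axes: x right, y up, looking along -z (the intrinsics and any distortion apply to the point x, -y, -z); pixel columns grow to the right and rows downward; lengths in m; the calibration is good to about 2 mm. A picture is of the moment at which its call begins: read the wrist's pose just before it. get_calibration takes no time and is no camera call; for the wrist camera it gives the pose at the moment of the call.
- ticket.hand_in(): hands the job in, once; it reports no verdict.
Trained networks look in the newest picture that a camera, given by its name, has taken for a name from the list of things; names that differ only in an ending like _2 or _b are one class to them, and where a whole thing is asked for, a point or a joint stands for the part that bears it (a point fixed in the world has none). Each returns a list of dicts, best first, with "score" (0 to 1); they miss things now and then, are a little off and sometimes report something else, mostly with a low value. They report only what shows in the picture. A call takes as long as a camera call. They do not tell look-alikes from the thing itself.
- nets.boxes_of(thing, camera): "extent" ([left, top, right, bottom] in pixels, round what is visible of it).
The state is a dict: "time_s": time; "q": joint angles; "dq": joint speeds; "joint_efforts": joint torques, N m; "eef_pos": TCP position; "eef_rot": TCP orientation; "wrist_force": force on the tool from outside, world axes, zero at the start; "torque": the same for the moment, N m; "opening": opening from 0.0 (shut) to 1.0 (fully open).
Only numpy, scipy, OpenCV 4.12 (cv2) and the standard library are available. Lean on these libraries where they do the work, as an engineer would, in place of code of your own. Each camera call takes 0.05 s, during which the arm holds its last target.

## Task

Take the orange cutting template out of the wooden rack and post it upright through the slot on top of the return box: bring its lower edge up against the yellow fence to find the slot, then push it down past the stiff gate until it drops completely inside. Feel your way and never press or push hard on the box; leave the other templates and everything else on the table where they are.

Things in the scene. Friction and masses are not known exactly. Their poses are not given: they have to be found in the camera images.
- orange_template: Orange rigid plastic cutting template, a flat plate 70 mm wide (its x), 8 mm thick (its y), 110 mm tall (its z), about 85 g (varies by a third); origin at the centre of its underside. It starts upright in one of the rack's grooves, any one of the three. This is the one to post.
- orange_template_top (a point): Centre of the orange template's upper edge, 110 mm above its origin.
- blue_template: Blue rigid plastic cutting template, a flat plate 70 mm wide (its x), 8 mm thick (its y), 110 mm tall (its z), about 85 g (varies by a third); origin at the centre of its underside. It starts upright in one of the rack's grooves, any one of the three. Leave it (within 20 mm).
- green_template: Green rigid plastic cutting template, a flat plate 70 mm wide (its x), 8 mm thick (its y), 110 mm tall (its z), about 85 g (varies by a third); origin at the centre of its underside. It starts upright in one of the rack's grooves, any one of the three. Leave it (within 20 mm).
- rack: Fixed wooden block 100 x 200 x 35 mm, origin at the centre of its underside. Three grooves 25 mm deep and about 75 mm long along its x, 60 mm apart along its y (at y = -60, 0 and 60 mm), each about 2.5 mm wider than a template is thick. The template's upper 85 mm stand out of it.
- return_box: Fixed return box 130 (its x) x 150 mm (its y), 140 mm high to the top of its mouth plate; origin at the centre of its underside, z up; the sides facing its x are clear. An aluminium mouth plate 118 x 100 mm, 12 mm thick, lies on top with a through slot 74 mm long (box x) by 10.5 mm wide (box y). Touch it slowly (15 mm/s); force on it must stay below 30 N.
- fence_ref (a point): Box-fixed point: upper inner edge of the yellow fence if the mouth plate were centred. The fence is 10 mm high, 6 mm thick, 100 mm long, on the slot's +y side, flush with the slot's wall, and moves with the plate. A template slid to +y just above the plate stops on it right over the slot, 1.25 mm to +y of the slot's middle. Two clamp knobs 6 mm high lie beyond it, 48 mm out in x.
- gate_ref (a point): Box-fixed point 35 mm below the mouth plate's top, at the black gate that closes the slot under the plate. Hinged on the fence side, it needs 4 to 9 N of downward push at first, then less, and stays where it is pushed. After 15 to 25 mm of push the template is free to drop when let go.
- mouth_ref (a point): Box-fixed point on its centre line, at the height of the mouth plate's top (140 mm). The plate is clamped anywhere within 16 mm either way along the box's y, differently each time, and this is NOT measured: the slot's true middle lies at box x = 0 and y = -16 to +16 mm from this point. Find it by feel, or look.
- spray_bottle: Loose clear bottle with orange cap, 60 mm diameter, 170 mm tall, origin at its underside. Bystander, leave it.
- tub: Loose white lidded tub, 90 mm diameter, 70 mm tall, origin at its underside. Bystander, leave it.
- thread_cone: Loose red cone, 64 mm diameter, 120 mm tall, origin at its underside. Bystander, leave it.
- tape_roll: Loose amber tape roll lying flat, 90 mm diameter, 24 mm high, origin at its underside. Bystander, leave it.
- chalk_carton: Loose small carton 70 x 120 x 45 mm, origin at its underside. Bystander, leave it.
Mind the look-alikes: they are no part of the job. There is more than one size of the orange_template; the job needs the middle-sized.

How it is judged:
On the way, in this order (a step that is already met when the one before it is completed fails the run):
1. the orange template is lifted clear of the rack (z of orange_template in the frame of rack above 0.06 m), for 0.2 s.
2. its lower edge has entered the slot, upright, by at least 12 mm (z of orange_template in the frame of return_box between 0.06 and 0.128 m and x of orange_template in the frame of return_box between -0.02 and 0.02 m and y of orange_template in the frame of return_box between -0.022 and 0.022 m and angle between orange_template's own z axis and vertical below 0.15 rad), for 0.1 s.
At the end, for the whole second after the job is handed in: The orange template lies wholly inside the return box, at rest: its underside's centre is less than 50 mm and its upper edge less than 125 mm above the box's underside, within the box's walls (65 mm of its middle along its x, 75 mm along its y) (z of orange_template in the frame of return_box below 0.05 m and z of orange_template_top in the frame of return_box below 0.125 m and x of orange_template in the frame of return_box between -0.065 and 0.065 m and y of orange_template in the frame of return_box between -0.075 and 0.075 m and linear speed of orange_template below 0.05 m/s); the robot touches nothing.
It fails at once if more than 30 N of contact force on the return box before the template has dropped in (underside still over 80 mm up) (contact force between return_box and anything else above 30 N and z of orange_template in the frame of return_box above 0.08 m).
It fails at once if the robot presses on the return box with more than 30 N (contact force between return_box and the fingers above 30 N or contact force between return_box and the arm above 30 N).
It fails at once if another template is moved by more than 20 mm (distance of any of blue_template, green_template from where it was at the start of the episode above 0.02 m).
It fails at once if a bystander is moved by more than 30 mm (distance of any of spray_bottle, tub, thread_cone, tape_roll, chalk_carton from where it was at the start of the episode above 0.03 m).
It also fails if it takes over 53 s, if anything falls off the work surface, if the arm or the gripper's body presses on something with over 40 N, if the wrist force passes 120 N, or if a joint passes its speed limit or range.

## Working session

There is one attempt and no reset: what is moved stays moved. The work goes in short steps, Python scripts to look and compute and a tool call to move; the robot and the scene stay as the last step left them, time stands still between calls to the robot, and variables do not carry over. Pictures are saved under pics/ and viewed, and the job is handed in when it is done.

Besides the shell and the picture viewer there is one more tool, called after "Request:" as a command line: name --argument value ..., lists and objects as JSON in quotes. step_arm: Moves the arm, as the interface text tells. Its arguments: {"type":"object","properties":{"plan":{"type":"array"},"fingers":{"type":"number"}},"required":["plan"]}

```bash
ls; mkdir -p pics
cat > h.py <<'E'
import numpy as np, cv2
from scipy.spatial.transform import Rotation as R
from bench import telemetry, viewer, ticket, nets, ctrl
def rot(q): return R.from_quat([q[1],q[2],q[3],q[0]]).as_matrix()
def proj(c,P):
    P=np.atleast_2d(P).astype(float); M=rot(c['orientation']); p=(P-np.array(c['origin']))@M
    p=p*np.array([1,-1,-1]); return cv2.projectPoints(p,np.zeros(3),np.zeros(3),np.array(c['K'],float),np.array(c['dist'],float))[0][:,0]
def ray(c,uv):
    n=cv2.undistortPoints(np.array([[uv]],float),np.array(c['K'],float),np.array(c['dist'],float))[0,0]
    return np.array(c['origin']),rot(c['orientation'])@np.array([n[0],-n[1],-1])
def atz(c,uv,z):
    o,d=ray(c,uv); return o+d*(z-o[2])/d[2]
def save(n,im): cv2.imwrite('pics/'+n+'.png',cv2.cvtColor(im,cv2.COLOR_RGB2BGR))
E
python3 - <<'E'
from h import *
o=telemetry.get_obs(); print(o); print(ctrl.tip_reach)
for n in ['scene','side','wrist']:
    save(n+'0',viewer.camera(n)); c=viewer.get_calibration(n); print(n,c)
    for t in ['orange_template','return_box','rack']:
        print(t,[(np.round(b['extent']),round(b['score'],2)) for b in nets.boxes_of(t,n)])
E
```

```text
pics
{'time_s': 0.0, 'q': array([ 9.71713660e-01,  1.81516007e-01,  1.60802058e+00, -1.05151541e-05,
        1.35378651e+00, -2.06299961e-01]), 'dq': array([-0.00195411,  0.00018141, -0.00044567, -0.00124542, -0.00037205,
       -0.00039468]), 'joint_efforts': array([ 3.23386485e-04, -4.44894111e+01, -3.51322746e+01, -4.52356689e-04,
        9.14621574e-03, -1.07409292e-05]), 'eef_pos': array([0.21973113, 0.53071471, 0.20519218]), 'eef_rot': array([ 3.27864262e-04,  8.31491898e-01,  5.55536204e-01, -8.00712505e-04]), 'wrist_force': array([-0.07411828, -0.72310779,  0.71978284]), 'torque': array([ 0.02202656,  0.02397444, -0.02533574]), 'opening': 1.0008385344141046}
0.008
scene {'K': array([[346.63690794,   0.        , 255.3197264 ],
       [  0.        , 346.63690794, 191.33037445],
       [  0.        ,   0.        ,   1.        ]]), 'dist': array([-0.0194687,  0.       ,  0.       ,  0.       ,  0.       ]), 'origin': array([1.1108685 , 0.40091797, 0.93632772]), 'orientation': array([0.38643997, 0.14606556, 0.32061111, 0.8523717 ])}
orange_template [(array([295., 237., 332., 272.]
[... 847 characters left out ...]
([202., 192., 273., 282.]), 0.86)]
rack [(array([197., 149., 235., 194.]), 0.9), (array([202., 156., 224., 180.]), 0.16)]
wrist {'K': array([[266.80112801,   0.        , 255.66710296],
       [  0.        , 266.80112801, 193.80305298],
       [  0.        ,   0.        ,   1.        ]]), 'dist': array([-0.03068945,  0.        ,  0.        ,  0.        ,  0.        ]), 'origin': array([0.14654412, 0.56087306, 0.37310082]), 'orientation': array([ 0.82115237, -0.13035364, -0.08704845,  0.54876158])}
orange_template [(array([ 85., 358., 117., 381.]), 0.65), (array([ 89., 276., 109., 302.]), 0.63)]
return_box [(array([ 87., 342., 124., 382.]), 0.36)]
rack [(array([ 88., 344., 125., 382.]), 0.58)]
```

View pics/scene0.png

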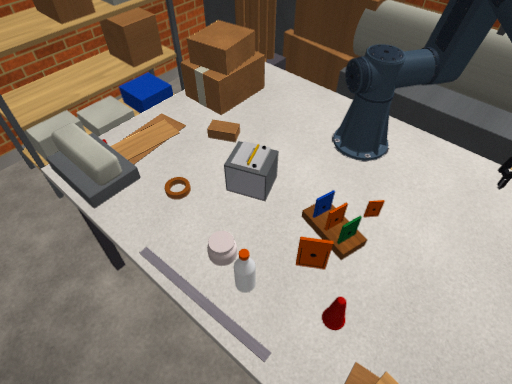

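View pics/side0.png

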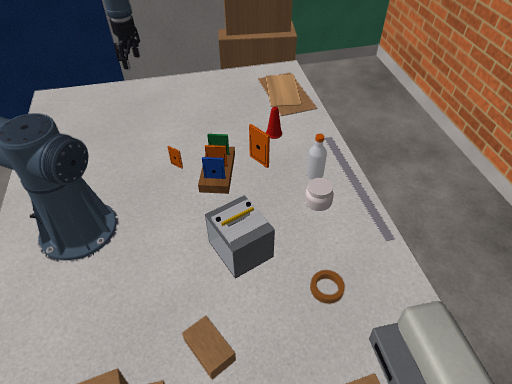

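View pics/wrist0.png

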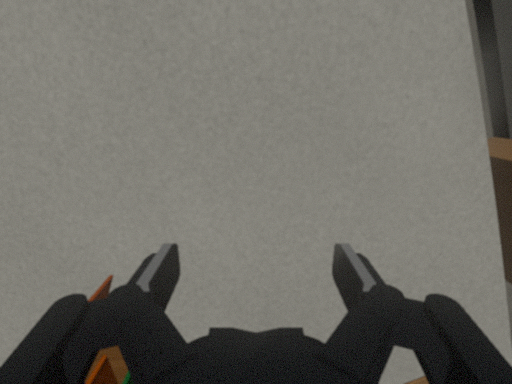

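The scene view shows the middle-sized orange template in the rack's centre groove, at about (337,215). Blue is at (324,203) and green at (349,229). The loose large orange (314,252) and small orange (374,208) are look-alikes. The box is at (252,170), with its yellow fence on top. I'll zoom in next.

Run:
```python
import cv2
a=cv2.imread('pics/scene0.png');b=cv2.imread('pics/side0.png')
def z(im,x0,y0,x1,y1,s,n): cv2.imwrite('pics/'+n+'.png',cv2.resize(im[y0:y1,x0:x1],None,fx=s,fy=s,interpolation=cv2.INTER_CUBIC))
z(a,210,130,290,210,7,'z1');z(a,290,180,390,270,7,'z2');z(b,195,185,285,285,6,'z3');z(b,160,120,280,200,6,'z4')
```

```text
(no output)
```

View pics/z1.png

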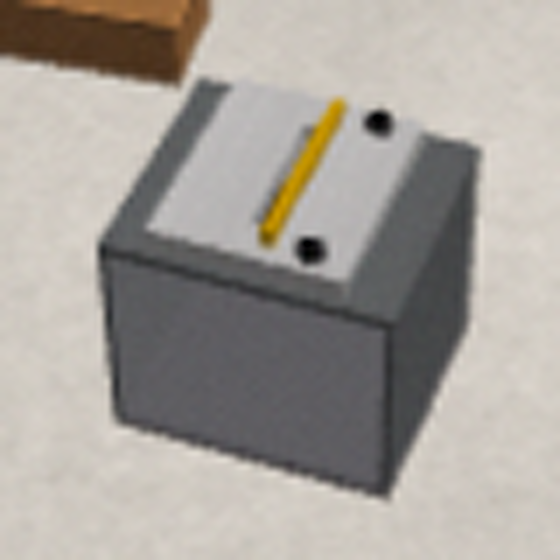

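View pics/z2.png

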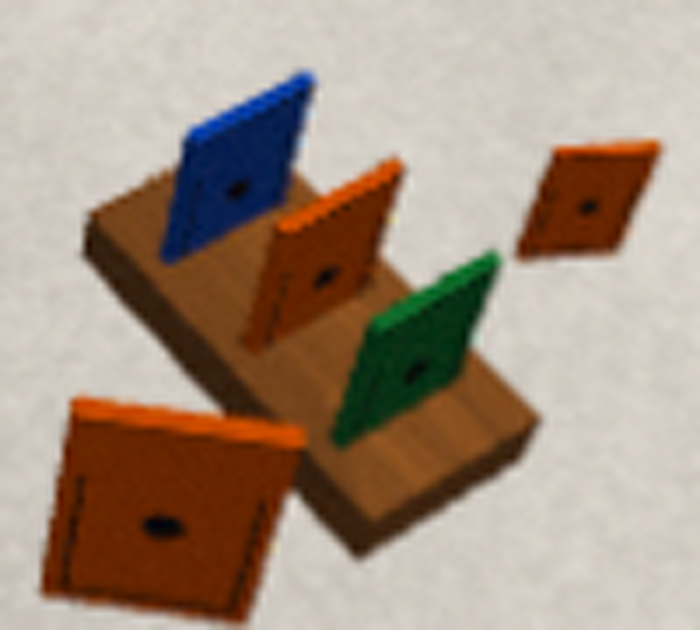

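View pics/z3.png

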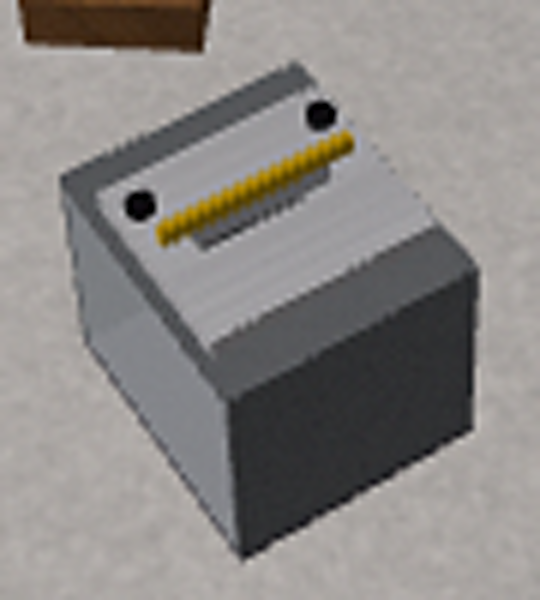

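View pics/z4.png

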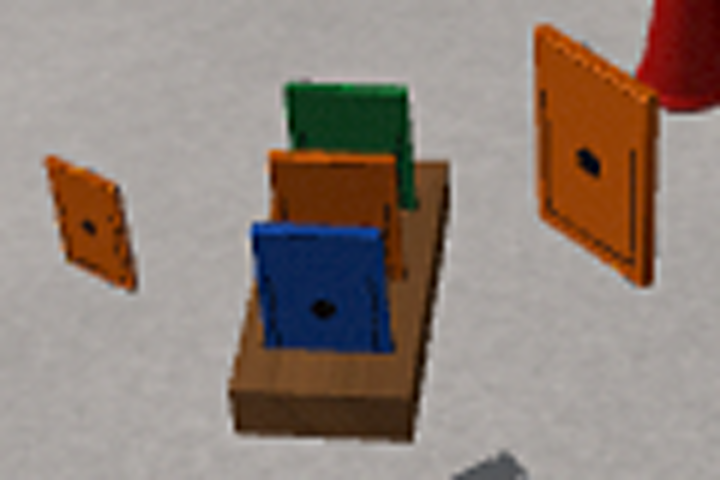

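```bash
cat > fit.py <<'E'
from h import *
from scipy.optimize import least_squares
C={n:viewer.get_calibration(n) for n in ['scene','side']}
def px(u,v,s,x0,y0): return np.array([(u+.5)/s-.5+x0,(v+.5)/s-.5+y0])
S1=lambda u,v:('scene',px(u,v,7,210,130)); S2=lambda u,v:('scene',px(u,v,7,290,180))
D1=lambda u,v:('side',px(u,v,6,195,185)); D2=lambda u,v:('side',px(u,v,6,160,120))
box=[(S1(103,245),65,-75,128),(S1(390,322),65,75,128),(S1(480,148),-65,75,128),(S1(200,80),-65,-75,128),(S1(118,420),65,-75,0),(S1(388,495),65,75,0),(S1(465,330),-65,75,0),
(D1(62,180),-65,75,128),(D1(300,65),65,75,128),(D1(475,268),65,-75,128),(D1(235,395),-65,-75,128),(D1(242,558),-65,-75,0),(D1(475,432),65,-75,0),(D1(85,345),-65,75,0)]
pl=[(S1(266,238),50,8.25,148),(S1(338,104),-50,8.25,148),(D1(163,235),-50,8.25,148),(D1(348,143),50,8.25,148),
(S1(148,232),59,-50,140),(S1(348,280),59,50,140),(S1(425,130),-59,50,140),(S1(230,85),-59,-50,140),
(D1(210,343),-59,-50,140),(D1(440,225),59,-50,140),(D1(315,88),59,50,140),(D1(100,192),-59,50,140)]
rk=[(S2(88,213),50,-100,35),(S2(375,520),50,100,35),(S2(540,420),-50,100,35),(S2(88,255),50,-100,0),(S2(360,557),50,100,0),(S2(520,455),-50,100,0),
(D2(448,162),50,100,35),(D2(232,390),-50,-100,35),(D2(415,405),50,-100,35),(D2(235,432),-50,-100,0),(D2(410,440),50,-100,0)]
tp=[(S2(283,224),35,0,120),(S2(398,165),-35,0,120),(D2(272,153),-35,0,120),(D2(398,156),35,0,120)]
def res(p,A,B):
    x,y,t,a,b=p; c,s=np.cos(t),np.sin(t); r=[]
    for L,ox,oy in((A,0,0),(B,a,b)):
        for (n,uv),X,Y,Z in L:
            X=X/1e3+ox;Y=Y/1e3+oy
            r.append(proj(C[n],[x+c*X-s*Y,y+s*X+c*Y,Z/1e3])[0]-uv)
    return np.array(r).ravel()
for nm,A,B,z0 in(('box',box,pl,[.5,.0,2.]),('rack',rk,tp,[.4,.3,.3])):
    best=min((least_squares(res,[*z0[:2],t,0,0],args=(A,B),loss='soft_l1') for t in np.arange(-3,3.2,1)),key=lambda s:s.cost)
    print(nm,best.x,'deg',np.degrees(best.x[2])); print(np.round(res(best.x,A,B).reshape(-1,2),1).tolist())
E
python3 fit.py
```

```text
box [ 0.46856963 -0.17893542  0.36773591 -0.00069425 -0.00255997] deg 21.069715774574448
[[-1.1, -0.5], [0.5, -0.3], [-0.2, -0.9], [-0.3, -0.9], [-0.8, -0.1], [-0.1, 0.3], [0.3, -1.2], [-0.2, -0.9], [-0.2, -1.0], [0.9, -0.8], [-0.6, 0.7], [0.4, 0.3], [-0.3, -0.7], [0.2, -0.7], [-0.2, -1.1], [-0.0, -1.0], [-0.3, -0.6], [0.4, -1.3], [-0.7, -1.0], [-0.8, -0.4], [-0.2, -1.8], [0.7, -1.9], [0.5, -0.4], [-0.0, -0.8], [0.5, -0.9], [-0.3, -0.2]]
rack [ 0.45318867  0.15985567 -0.28670859  0.00113394  0.00080495] deg -16.42719203439561
[[-0.0, -0.6], [-0.3, -0.1], [0.5, -0.9], [-1.1, -0.2], [-0.3, 0.6], [0.6, 0.3], [0.1, -0.3], [-0.4, -0.1], [-0.6, -1.3], [0.3, 0.2], [0.8, 0.1], [-0.6, 0.6], [0.6, -0.7], [-0.0, -0.1], [0.0, 0.2]]
```

```bash
cat >> h.py <<'E'
def goto(pos,jawdeg):
    o=telemetry.get_obs(); M=rot(o['eef_rot']); p=o['eef_pos']
    best=None
    for k in(0,180):
        a=np.radians(jawdeg+k); x=np.array([np.cos(a),np.sin(a),0]); z=np.array([0,0,-1.]); T=np.c_[x,np.cross(z,x),z]
        rv=np.degrees(R.from_matrix(M.T@T).as_rotvec())
        if best is None or np.linalg.norm(rv)<np.linalg.norm(best): best=rv
    print('t',round(o['time_s'],2),'pos',np.round(p,4),'jaw',round(np.degrees(np.arctan2(M[1,0],M[0,0])),2),'q6',round(o['q'][5],2),'F',np.round(o['wrist_force'],2),'T',np.round(o['torque'],2),'op',round(o['opening'],3))
    print('SHIFT mm',np.round(M.T@(np.array(pos)-p)*1e3,2),'TURN',np.round(best,2))
BOX=np.array([0.4686,-0.1789]);BT=21.07;RK=np.array([0.4532,0.1599]);RT=-16.43
def loc(c,t,x,y):
    a=np.radians(t);return c+np.array([np.cos(a)*x-np.sin(a)*y,np.sin(a)*x+np.cos(a)*y])
ORG=loc(RK,RT,.0011,.0008)
E
python3 -c "
from h import *
print(ORG)
goto([*ORG,.2],RT+90)"
```

```text
[0.45448136 0.1603562 ]
t 0.6 pos [0.2201 0.5312 0.2061] jaw 67.49 q6 -0.21 F [ 0.29 -0.8   0.33] T [0.02 0.05 0.06] op 0.998
SHIFT mm [-252.89  358.51    6.12] TURN [ 0.   -0.   -6.08]
```

Request:
step_arm --plan '[[[-0.253,0.3585,0.006],[0,0,-6.1]],[[-0.253,0.3585,0.006],[0,0,-6.1]],[[-0.253,0.3585,0.006],[0,0,-6.1]],[[-0.253,0.3585,0.006],[0,0,-6.1]],[[-0.253,0.3585,0.006],[0,0,-6.1]]]' --fingers 45

```text
time_s: 1.1
eef_pos: [0.3543, 0.3183, 0.2029]
eef_rot: [0.0, 0.801, 0.599, 0.0]
wrist_force: [1.3, 0.8, 0.4]
opening: 0.448
```

```bash
python3 -c "
from h import *
goto([*ORG,.2],RT+90)"
```

```text
t 1.1 pos [0.3543 0.3183 0.2029] jaw 73.63 q6 -0.8 F [1.27 0.82 0.42] T [0.05 0.01 0.03] op 0.448
SHIFT mm [-123.3   140.63    2.95] TURN [ 0.04 -0.03  0.06]
```

Request:
step_arm --plan '[[[-0.122,0.139,0.003],[0,0,0]],[[-0.122,0.139,0.003],[0,0,0]],[[-0.122,0.139,0.003],[0,0,0]],[[-0.122,0.139,0.003],[0,0,0]],[[-0.122,0.139,0.003],[0,0,0]]]'

```text
time_s: 1.6
eef_pos: [0.4547, 0.16, 0.1999]
eef_rot: [0.001, 0.802, 0.597, 0.0]
wrist_force: [0.5, 0.0, 0.4]
opening: 0.454
```

```bash
python3 -c "
from h import *
goto([*ORG,.2],RT+90)
save('w1',viewer.camera('wrist')); c=viewer.get_calibration('wrist')
for s in(-35,35):
  for d in (-4,4): print(s,d,proj(c,[*loc(ORG,RT,s/1e3,d/1e3),.12]))
print(nets.boxes_of('orange_template','wrist')[:3])
"
```

```text
t 1.6 pos [0.4547 0.16   0.1999] jaw 73.29 q6 -1.19 F [0.48 0.05 0.4 ] T [ 0.01  0.03 -0.03] op 0.454
SHIFT mm [ 0.23 -0.29 -0.13] TURN [ 0.08  0.04 -0.28]
-35 -4 [[250.77975119 158.58395881]]
-35 4 [[259.35180554 158.55379093]]
35 -4 [[251.41442243 227.00883218]]
35 4 [[259.29998856 226.98341482]]
[{'extent': [261.0, 3.5, 292.3, 65.8], 'score': 0.94}, {'extent': [273.5, 234.6, 336.4, 324.8], 'score': 0.89}, {'extent': [249.3, 142.4, 252.1, 222.2], 'score': 0.76}]
```

View pics/w1.png

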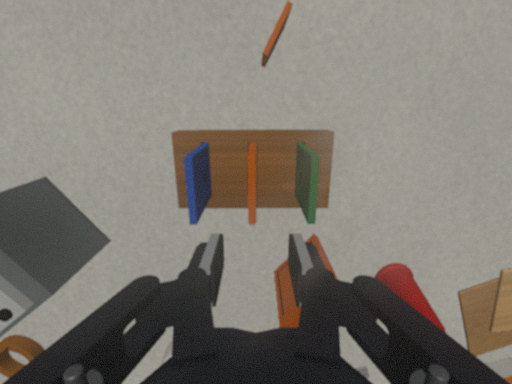

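The wrist view shows orange edge-on between blue and green, at columns 248–257 and rows 142–223. I'll zoom in to refine its centre.

Run:
```python
import cv2
a=cv2.imread('pics/w1.png')[120:240,165:345]
cv2.imwrite('pics/w1z.png',cv2.resize(a,None,fx=4,fy=4,interpolation=cv2.INTER_CUBIC))
```

```text
(no output)
```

View pics/w1z.png

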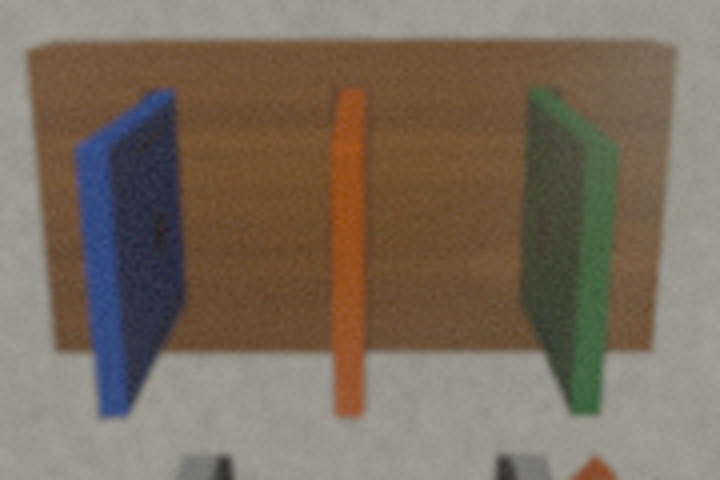

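Request:
step_arm --plan '[[[-0.0022,-0.0025,0.03],[0,0,0]],[[-0.0022,-0.0025,0.06],[0,0,0]],[[-0.0022,-0.0025,0.075],[0,0,0]],[[-0.0022,-0.0025,0.075],[0,0,0]]]'

```text
time_s: 2.1
eef_pos: [0.4466, 0.1634, 0.1223]
eef_rot: [-0.001, 0.8, 0.6, -0.002]
wrist_force: [0.2, -0.6, 0.3]
opening: 0.449
```

Run:
```python
from h import *
goto([*ORG,.1],RT+90)
im=viewer.camera('wrist');a=im[90:330,150:350]
save('w2',cv2.resize(a,None,fx=3,fy=2.5*1.,interpolation=cv2.INTER_CUBIC))
c=viewer.get_calibration('wrist'); o=telemetry.get_obs();M=rot(o['eef_rot'])
for s in(-.035,0,.035): print(proj(c,o['eef_pos']+M@np.array([0,s,.12-0])*0+M@np.array([0,s,o['eef_pos'][2]-.12])))
```

```text
t 2.1 pos [0.4466 0.1634 0.1223] jaw 73.71 q6 -1.19 F [ 0.24 -0.58  0.32] T [ 0.01  0.03 -0.04] op 0.449
SHIFT mm [-0.62  8.55 22.29] TURN [-0.29  0.1   0.14]
[[256.74856165 177.48063895]]
[[256.67463139 225.83319757]]
[[256.60723212 268.73985277]]
```

View pics/w2.png

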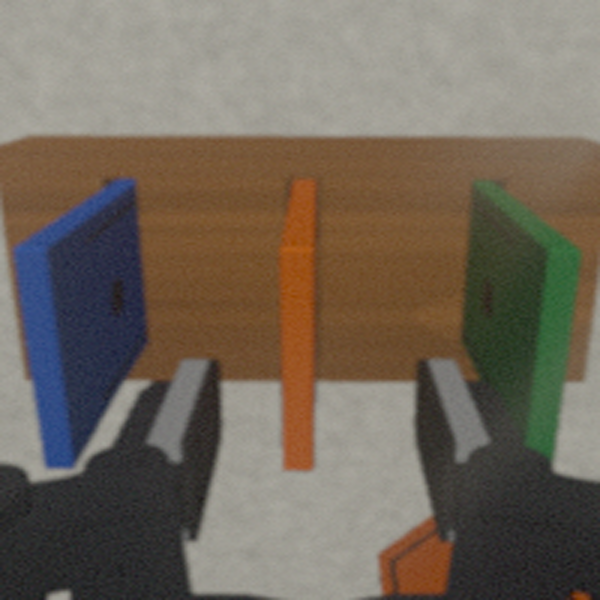

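Request:
step_arm --plan '[[[0,0,0],[0,0,0]],[[0,0,0],[0,0,0]]]'

```text
time_s: 2.35
eef_pos: [0.4503, 0.1628, 0.1261]
eef_rot: [0.001, 0.801, 0.599, 0.001]
wrist_force: [0.1, -0.1, 0.3]
opening: 0.45
```

Run:
```python
from h import *
goto([*ORG,.1],RT+90)
im=viewer.camera('wrist');a=im[90:330,150:350]
save('w3',cv2.resize(a,None,fx=3,fy=2.5*1.,interpolation=cv2.INTER_CUBIC))
goto([*ORG,.1],RT+90)
c=viewer.get_calibration('wrist'); o=telemetry.get_obs();M=rot(o['eef_rot'])
print(M.T@(c['origin']-o['eef_pos']), M.T@rot(c['orientation']))
for s in(-.035,0,.035): print(proj(c,o['eef_pos']+M@np.array([0,s,o['eef_pos'][2]-.12])))
```

```text
t 2.35 pos [0.4503 0.1628 0.1261] jaw 73.64 q6 -1.19 F [ 0.07 -0.09  0.26] T [-0.01 -0.02  0.01] op 0.45
SHIFT mm [-1.2   4.62 26.09] TURN [ 0.13 -0.06  0.07]
t 2.4 pos [0.4503 0.1627 0.126 ] jaw 73.63 q6 -1.19 F [-0.37 -0.52 -0.47] T [ 0.01  0.04 -0.04] op 0.453
SHIFT mm [-1.04  4.62 25.97] TURN [ 0.12 -0.05  0.06]
[-0.00074521 -0.07935101 -0.16709458] [[ 9.99999981e-01 -1.83974583e-04 -6.33648681e-05]
 [-1.94553389e-04 -9.50839803e-01 -3.09683115e-01]
 [-3.27601676e-06  3.09683122e-01 -9.50839820e-01]]
[[256.76842068 176.71313474]]
[[256.69540479 224.62655724]]
[[256.62872951 267.19981662]]
```

View pics/w3.png

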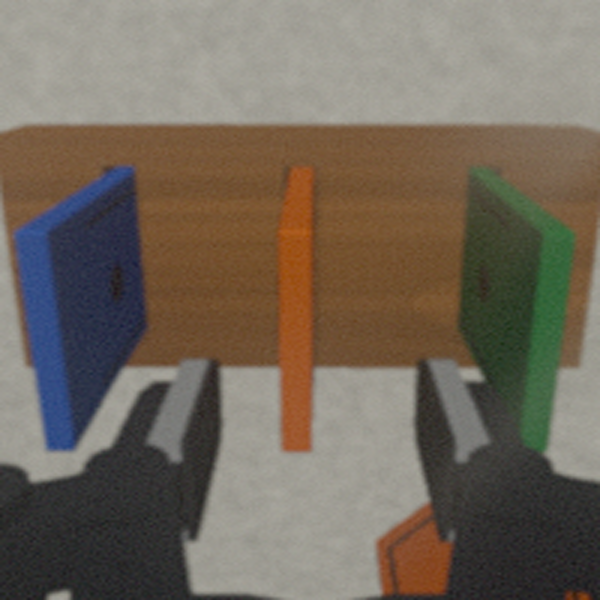

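Request:
step_arm --plan '[[[-0.003,0.0018,0],[0,0,0]],[[-0.0058,0.0036,0],[0,0,0]],[[-0.0058,0.0036,0],[0,0,0]],[[-0.0058,0.0036,0],[0,0,0]]]'

```text
time_s: 2.8
eef_pos: [0.4514, 0.1554, 0.1248]
eef_rot: [0.0, 0.801, 0.599, 0.0]
wrist_force: [0.2, 0.4, 0.6]
opening: 0.451
```

```bash
cat > w.py <<'E'
import sys
from h import *
im=viewer.camera('wrist');a=im[90:330,150:350]
save(sys.argv[1],cv2.resize(a,None,fx=3,fy=2.5*1.,interpolation=cv2.INTER_CUBIC))
goto([*ORG,.1],RT+90)
c=viewer.get_calibration('wrist'); o=telemetry.get_obs();M=rot(o['eef_rot'])
for s in(-.035,0,.035): print((proj(c,o['eef_pos']+M@np.array([0,s,o['eef_pos'][2]-.12]))-[150,90])*[3,2.5])
E
python3 w.py w4
```

```text
t 2.85 pos [0.4513 0.1555 0.1247] jaw 73.57 q6 -1.2 F [-0.06 -0.47 -0.8 ] T [-0.02 -0.01 -0.03] op 0.451
SHIFT mm [ 5.59  1.66 24.71] TURN [-0. -0.  0.]
[[320.28802993 217.99847894]]
[[320.07131636 338.48760823]]
[[319.87349055 445.45806557]]
```

View pics/w4.png

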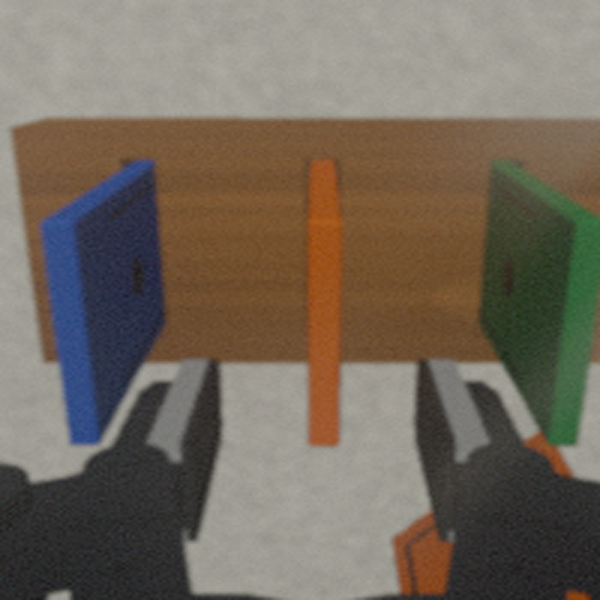

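Orange is now centred between the pads: columns 308–340 against the 320 centre, and rows 220–445. I'll descend and grip.

Request:
step_arm --plan '[[[0.0007,0,0.01],[0,0,0]],[[0.0007,0,0.02],[0,0,0]],[[0.0007,0,0.025],[0,0,0]],[[0.0007,0,0.025],[0,0,0]]]'

```text
time_s: 3.25
eef_pos: [0.4503, 0.1562, 0.0981]
eef_rot: [-0.001, 0.801, 0.599, -0.001]
wrist_force: [0.5, -0.9, 0.1]
opening: 0.45
```

Request:
step_arm --plan '[[[0,0,0],[0,0,0]],[[0,0,0],[0,0,0]],[[0,0,0],[0,0,0]],[[0,0,0],[0,0,0]],[[0,0,0],[0,0,0]]]' --fingers 0

```text
time_s: 3.75
eef_pos: [0.4516, 0.1563, 0.0999]
eef_rot: [0.0, 0.801, 0.599, 0.0]
wrist_force: [0.3, 0.0, 0.2]
opening: -0.002
```

```bash
python3 w.py w5
```

```text
t 3.8 pos [0.4516 0.1563 0.0998] jaw 73.59 q6 -1.2 F [-0.62 -0.42 -0.05] T [-0.04  0.02 -0.06] op -0.003
SHIFT mm [ 4.72  1.63 -0.17] TURN [ 0.02 -0.01  0.02]
[[320.76001327 245.13494583]]
[[320.46731354 381.08313121]]
[[320.20456928 499.47269364]]
```

View pics/w5.png

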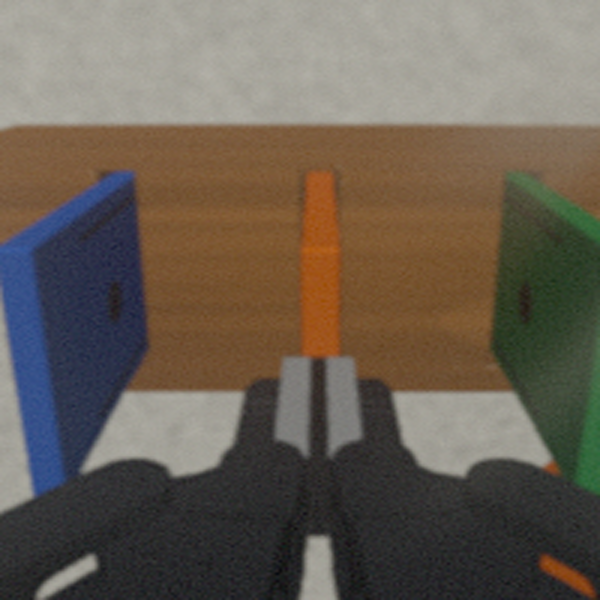

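Run:
```python
from h import *
print(ctrl.tip_reach,[a for a in dir(ctrl) if a[0]!='_'])
for n,w in(('scene',(280,130,400,270)),('side',(150,60,290,200))):
    im=viewer.camera(n);x0,y0,x1,y1=w;save(n+'1',cv2.resize(im[y0:y1,x0:x1],None,fx=4.2,fy=4.2,interpolation=cv2.INTER_CUBIC))
    c=viewer.get_calibration(n);o=telemetry.get_obs();M=rot(o['eef_rot'])
    for d in(0,.008,-.03):print(n,d,(proj(c,o['eef_pos']+M@[0,0,d])-[x0,y0])*4.2)
```

```text
0.008 ['MotionError', 'tip_reach']
scene 0 [[237.40338176 336.68800819]]
scene 0.008 [[235.47001918 343.4245734 ]]
scene -0.03 [[244.84959421 310.73186328]]
side 0 [[273.72885265 381.83274316]]
side 0.008 [[274.53791227 389.47609991]]
side -0.03 [[270.62836461 352.56000203]]
```

View pics/scene1.png

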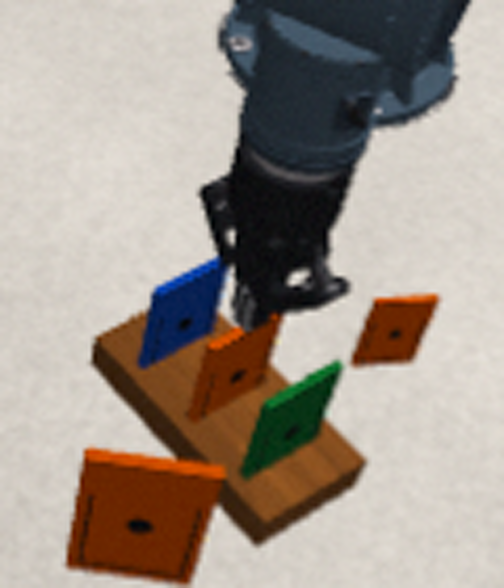

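View pics/side1.png

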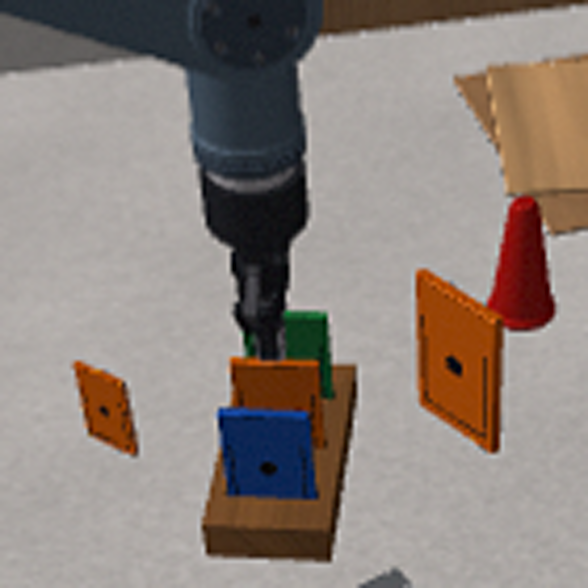

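The jaws closed on nothing (opening −0.003). Both outside views and the wrist view show the tips just above the orange's top edge, about 30 mm higher than the stated reach. I'll reopen, go lower in small steps and check.

Request:
step_arm --plan '[[[0,0,-0.006],[0,0,0]],[[0,0,-0.006],[0,0,0]],[[0,0,-0.006],[0,0,0]],[[0,0,0.005],[0,0,0]],[[0,0,0.013],[0,0,0]]]' --fingers 45

```text
time_s: 4.4
eef_pos: [0.4511, 0.1563, 0.0856]
eef_rot: [-0.0, 0.801, 0.599, -0.0]
wrist_force: [-0.1, 0.4, 0.6]
opening: 0.449
```

```bash
python3 w.py w6
python3 - <<'E'
from h import *
for n,w in(('scene',(280,130,400,270)),('side',(150,60,290,200))):
    im=viewer.camera(n);x0,y0,x1,y1=w;save(n+'2',cv2.resize(im[y0:y1,x0:x1],None,fx=4.2,fy=4.2,interpolation=cv2.INTER_CUBIC))
E
```

```text
t 4.45 pos [0.4499 0.1561 0.0842] jaw 73.59 q6 -1.2 F [-0.94 -0.24 -1.35] T [-0.03  0.06 -0.  ] op 0.451
SHIFT mm [  5.38   3.14 -15.86] TURN [-0.17  0.07  0.02]
[[321.14681465 266.96660658]]
[[320.79357452 414.78122843]]
[[320.48052783 541.50704406]]
```

View pics/w6.png

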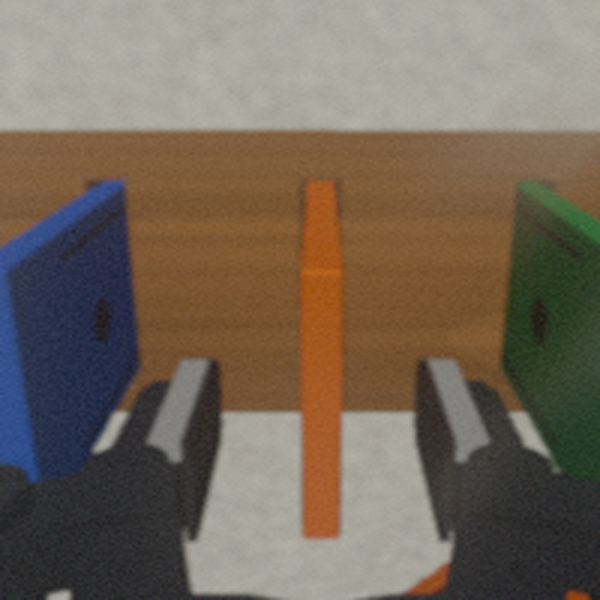

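View pics/scene2.png

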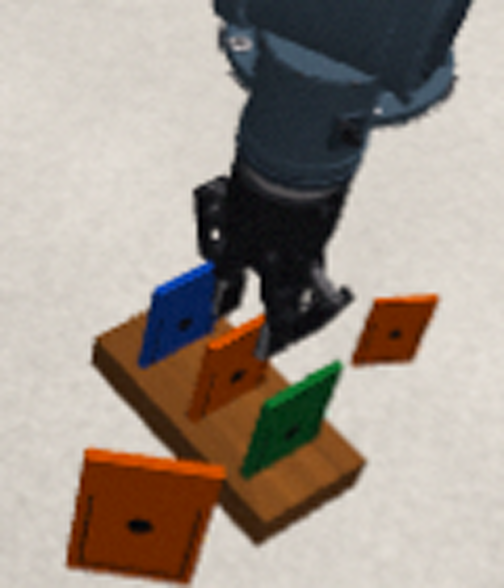

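View pics/side2.png

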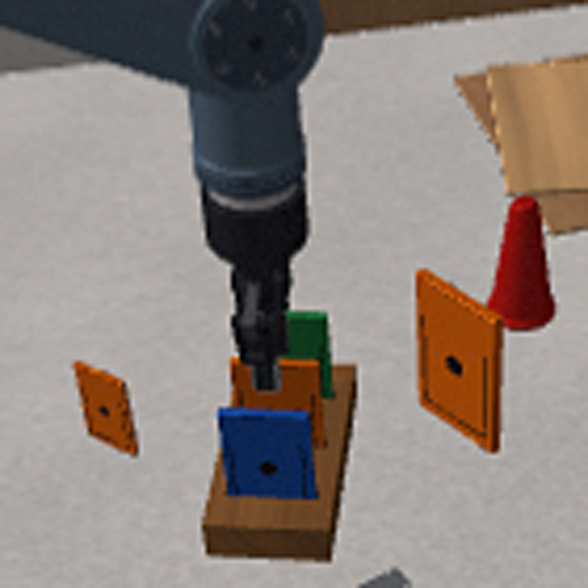

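Run:
```python
from h import *
o=telemetry.get_obs();M=rot(o['eef_rot']);print(o['eef_pos'])
cs=viewer.get_calibration('scene');cd=viewer.get_calibration('side')
for d in(-.03,-.02,-.01,0,.008):
  for y in(-.01,0): print(d,y,'scene +x',((proj(cs,o['eef_pos']+M@[.022,y,d])-[280,130])*4.2).round(),'side -x',((proj(cd,o['eef_pos']+M@[-.022,y,d])-[150,60])*4.2).round())
```

```text
[0.45035117 0.15618416 0.08536434]
-0.03 -0.01 scene +x [[273. 337.]] side -x [[254. 385.]]
-0.03 0 scene +x [[262. 343.]] side -x [[267. 385.]]
-0.02 -0.01 scene +x [[270. 345.]] side -x [[255. 395.]]
-0.02 0 scene +x [[260. 351.]] side -x [[268. 395.]]
-0.01 -0.01 scene +x [[268. 354.]] side -x [[256. 404.]]
-0.01 0 scene +x [[257. 360.]] side -x [[269. 405.]]
0 -0.01 scene +x [[265. 362.]] side -x [[257. 414.]]
0 0 scene +x [[255. 368.]] side -x [[270. 414.]]
0.008 -0.01 scene +x [[263. 369.]] side -x [[258. 421.]]
0.008 0 scene +x [[253. 374.]] side -x [[271. 422.]]
```

Request:
step_arm --plan '[[[0,0,0.004],[0,0,0]],[[0,0,0.008],[0,0,0]],[[0,0,0.008],[0,0,0]]]'

```text
time_s: 4.85
eef_pos: [0.451, 0.1563, 0.0781]
eef_rot: [-0.0, 0.801, 0.599, -0.0]
wrist_force: [0.4, 0.2, -0.2]
opening: 0.448
```

Request:
step_arm --plan '[[[0,0,0],[0,0,0]],[[0,0,0],[0,0,0]],[[0,0,0],[0,0,0]],[[0,0,0],[0,0,0]],[[0,0,0],[0,0,0]]]' --fingers 0

```text
time_s: 5.35
eef_pos: [0.4519, 0.1563, 0.079]
eef_rot: [0.0, 0.801, 0.599, 0.0]
wrist_force: [0.5, 0.1, 2.2]
opening: 0.073
```

```bash
python3 w.py w7
```

```text
t 5.4 pos [0.4519 0.1563 0.0791] jaw 73.59 q6 -1.2 F [1.1  0.01 3.72] T [ 0.05 -0.04 -0.01] op 0.07
SHIFT mm [  4.61   1.34 -20.94] TURN [ 0.05 -0.02  0.02]
[[321.31352165 275.22223305]]
[[320.92957824 427.3333434 ]]
[[320.59109637 556.98256136]]
```

View pics/w7.png

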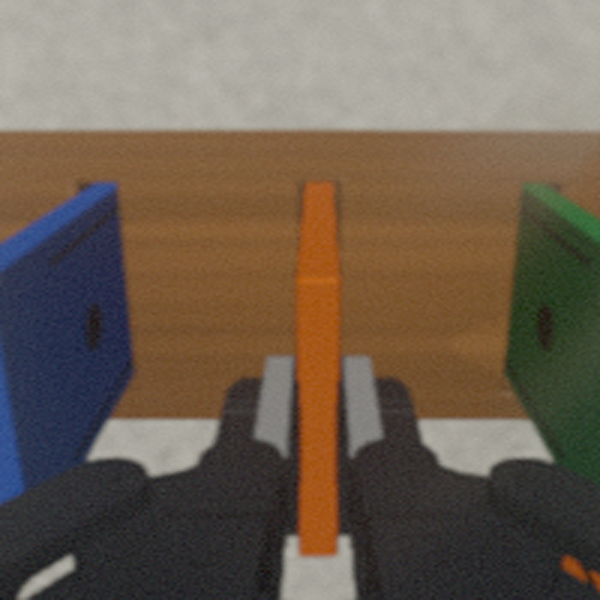

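It's gripped (opening 0.07). The plate is centred along the pads, with its rows matching the prediction. I'll lift straight up.

Request:
step_arm --plan '[[[0,0,-0.015],[0,0,0]],[[0,0,-0.04],[0,0,0]],[[0,0,-0.08],[0,0,0]],[[0,0,-0.12],[0,0,0]],[[0,0,-0.16],[0,0,0]]]'

```text
time_s: 5.9
eef_pos: [0.4507, 0.1562, 0.2397]
eef_rot: [-0.0, 0.801, 0.599, -0.001]
wrist_force: [1.3, 0.7, 0.4]
opening: 0.075
```

Request:
step_arm --plan '[[[0,0,0],[0,0,0]],[[0,0,0],[0,0,0]],[[0,0,0],[0,0,0]]]'

```text
time_s: 6.2
eef_pos: [0.4503, 0.1562, 0.2369]
eef_rot: [-0.001, 0.801, 0.599, -0.001]
wrist_force: [-0.0, 1.1, -0.7]
opening: 0.074
```

Run:
```python
from h import *
goto([*loc(BOX,BT,0,-.035),.245],BT+90)
print(viewer.get_calibration('wrist')['origin'])
im=viewer.camera('side');save('side3',cv2.resize(im[20:220,150:310],None,fx=3,fy=3,interpolation=cv2.INTER_CUBIC))
```

```text
t 6.2 pos [0.4503 0.1562 0.2369] jaw 73.59 q6 -1.2 F [-0.03  1.05 -0.69] T [-0.01 -0.04  0.02] op 0.074
SHIFT mm [-344.04  133.46   -8.09] TURN [-1.800e-01  1.000e-02 -3.748e+01]
[0.37448838 0.17792475 0.40422391]
```

View pics/side3.png

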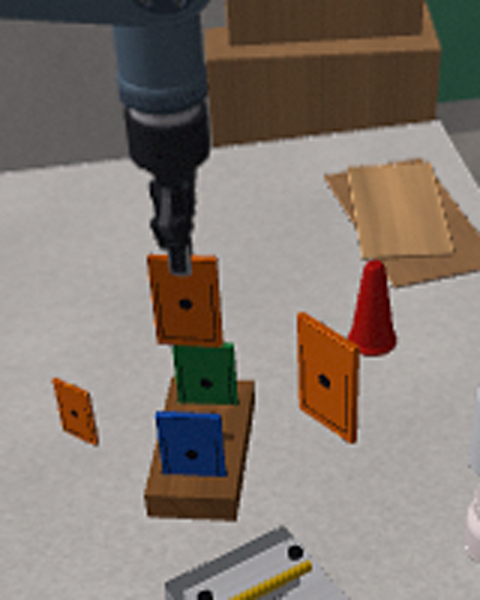

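Request:
step_arm --plan '[[[-0.344,0.1335,-0.008],[0,0,-37.5]],[[-0.344,0.1335,-0.008],[0,0,-37.5]],[[-0.344,0.1335,-0.008],[0,0,-37.5]],[[-0.344,0.1335,-0.008],[0,0,-37.5]],[[-0.344,0.1335,-0.008],[0,0,-37.5]]]'

```text
time_s: 6.75
eef_pos: [0.4695, -0.0597, 0.2416]
eef_rot: [-0.002, 0.569, 0.822, -0.0]
wrist_force: [0.7, 0.0, -0.3]
opening: 0.076
```

Request:
step_arm --plan '[[[0,0,0],[0,0,0]],[[0,0,0],[0,0,0]]]'

```text
time_s: 6.95
eef_pos: [0.4697, -0.059, 0.2417]
eef_rot: [-0.002, 0.573, 0.819, -0.0]
wrist_force: [-0.5, 0.8, -1.1]
opening: 0.072
```

Run:
```python
from h import *
goto([*loc(BOX,BT,0,-.035),.245],BT+90)
```

```text
t 6.95 pos [ 0.4697 -0.059   0.2417] jaw 110.05 q6 -2.3 F [-0.46  0.83 -1.11] T [-0.03 -0.02 -0.01] op 0.072
SHIFT mm [-147.21  -41.52   -3.57] TURN [-0.13 -0.15 -1.02]
```

Request:
step_arm --plan '[[[-0.147,-0.0415,-0.0035],[0,0,-1.0]],[[-0.147,-0.0415,-0.0035],[0,0,-1.0]],[[-0.147,-0.0415,-0.0035],[0,0,-1.0]],[[-0.147,-0.0415,-0.0035],[0,0,-1.0]],[[-0.147,-0.0415,-0.0035],[0,0,-1.0]]]'

```text
time_s: 7.45
eef_pos: [0.4824, -0.21, 0.2456]
eef_rot: [-0.001, 0.565, 0.825, 0.0]
wrist_force: [0.1, 0.1, -1.7]
opening: 0.077
```

Request:
step_arm --plan '[[[0,0,0],[0,0,0]],[[0,0,0],[0,0,0]]]'

```text
time_s: 7.65
eef_pos: [0.4828, -0.2087, 0.2466]
eef_rot: [-0.0, 0.563, 0.826, 0.0]
wrist_force: [0.4, -0.2, -0.5]
opening: 0.074
```

Run:
```python
from h import *
goto([*loc(BOX,BT,0,-.035),.245],BT+90)
save('w8',viewer.camera('wrist'))
c=viewer.get_calibration('wrist')
print('fence inner top ends',proj(c,[[*loc(BOX,BT,x,.00525-.0026),.15] for x in(-.05,.05)]).round(1).tolist())
print('fence outer',proj(c,[[*loc(BOX,BT,x,.01125-.0026),.15] for x in(-.05,.05)]).round(1).tolist())
print('plate corners',proj(c,[[*loc(BOX,BT,x,y-.0026),.14] for x in(-.059,.059) for y in(-.05,.05)]).round(1).tolist())
print('body corners',proj(c,[[*loc(BOX,BT,x,y),.128] for x in(-.065,.065) for y in(-.075,.075)]).round(1).tolist())
```

```text
t 7.65 pos [ 0.4828 -0.2087  0.2466] jaw 111.42 q6 -2.58 F [ 0.45 -0.25 -0.48] T [-0.01  0.04  0.01] op 0.074
SHIFT mm [-2.08 -2.51  1.57] TURN [-0.01 -0.05  0.35]
fence inner top ends [[293.3, 136.9], [288.8, 230.2]]
fence outer [[299.5, 136.9], [294.3, 230.2]]
plate corners [[237.2, 126.3], [336.9, 127.1], [238.7, 233.2], [326.6, 233.7]]
body corners [[216.2, 119.5], [360.5, 120.7], [220.5, 233.1], [346.7, 233.7]]
```

View pics/w8.png

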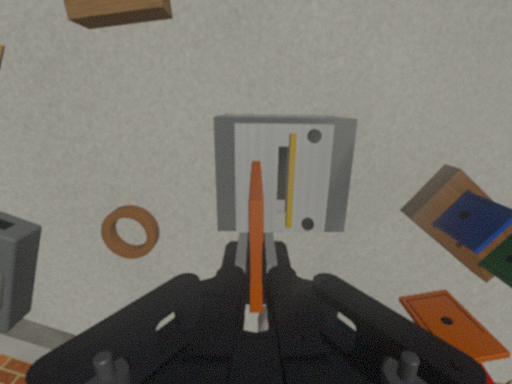

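The wrist view from over the box shows the fence at columns 287–297 and rows 134–228. The dark slot is just left of it (278–288, 147–200 visible), and the held plate's near bottom is at (256,163). I'll zoom in for a fit.

Run:
```python
import cv2
a=cv2.imread('pics/w8.png')[105:245,205:365]
cv2.imwrite('pics/w8z.png',cv2.resize(a,None,fx=5,fy=4.2,interpolation=cv2.INTER_CUBIC))
```

```text
(no output)
```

View pics/w8z.png

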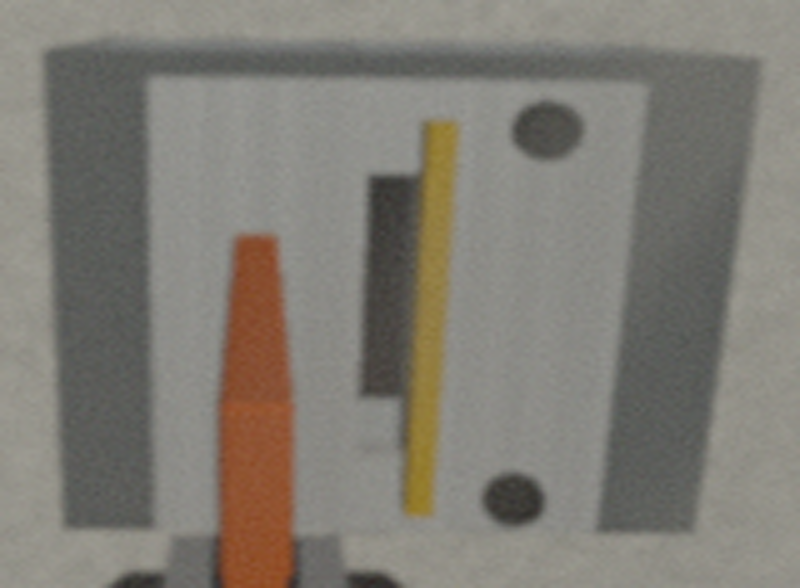

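```bash
cat > fitw.py <<'E'
from h import *
from scipy.optimize import least_squares
c=viewer.get_calibration('wrist');o=telemetry.get_obs();M=rot(o['eef_rot'])
px=lambda u,v:np.array([(u+.5)/5-.5+205,(v+.5)/4.2-.5+105])
A=[(-65,-75,128,47,57),(-65,75,128,760,62),(65,-75,128,65,527),(65,75,128,695,532)]
B=[(-59,-50,140,147,77),(-59,50,140,648,82),(59,50,140,598,532),(59,-50,140,155,527),(-50,5.25,150,427,122),(-50,11.25,150,458,122),(50,5.25,150,404,515),(50,11.25,150,432,517),(-37,-5.25,140,370,176),(37,-5.25,140,358,452)]
def f(p):
    x,y,t,b=p;r=[]
    for L,ob in((A,0),(B,b)):
        for X,Y,Z,u,v in L: r.append(proj(c,[*loc(np.array([x,y]),t,X/1e3,Y/1e3+ob),Z/1e3])[0]-px(u,v))
    return np.ravel(r)
s=least_squares(f,[*BOX,BT,0],x_scale=[.01,.01,1,.01],loss='soft_l1');print(s.x);print(f(s.x).reshape(-1,2).round(1).tolist())
# template: x offset, bottom depth, tilt about tool y, y offset
T=[(-4,-35,0,235,236),(4,-35,0,278,236),(-4,-35,110,220,402),(4,-35,110,293,402)]
def g(p):
    x0,d,tl,y0,tx=p;r=[]
    for X,Y,H,u,v in T:
        P=np.array([x0+X/1e3+tl*(H/1e3-.08), y0+Y/1e3+tx*(H/1e3-.08), d-H/1e3]); r.append(proj(c,o['eef_pos']+M@P)[0]-px(u,v))
    return np.append(np.ravel(r),[tx*1e2,y0*0])
s=least_squares(g,[0,.069,0,0,0]);print(s.x,s.fun.round(1))
E
python3 fitw.py
```

```text
[ 4.67056059e-01 -1.83172446e-01  2.08708975e+01 -2.43715483e-03]
[[-1.0, -2.0], [1.1, -1.4], [-0.3, 0.6], [0.3, 0.4], [0.0, 0.1], [-0.0, 0.1], [-0.4, 0.1], [-0.0, 0.6], [0.3, 0.1], [0.3, 0.2], [0.3, 0.4], [0.2, 0.0], [-0.4, -0.8], [-0.4, 0.8]]
[-0.00043968  0.07836126 -0.00068719  0.00292605  0.00101493] [ 0.   0.  -0.   0.  -0.1 -0.   0.1 -0.   0.1  0. ]
```

```bash
cat >> h.py <<'E'
BOX=np.array([.46706,-.18317]);BT=20.87
def bg(x,y,z): goto([*loc(BOX,BT,x,y),z],BT+90); o=telemetry.get_obs(); a=np.radians(BT);d=o['eef_pos'][:2]-BOX; F=o['wrist_force'];print('box xy mm',((d[0]*np.cos(a)+d[1]*np.sin(a))*1e3).round(2),((-d[0]*np.sin(a)+d[1]*np.cos(a))*1e3).round(2),'Fbox',(F[0]*np.cos(a)+F[1]*np.sin(a)).round(2),(-F[0]*np.sin(a)+F[1]*np.cos(a)).round(2),F[2].round(2))
E
python3 -c "
from h import *
bg(-.0015,-.022,.224)"
```

```text
t 7.7 pos [ 0.4828 -0.209   0.2468] jaw 111.42 q6 -2.58 F [ 0.07 -0.3  -0.92] T [0.02 0.03 0.05] op 0.07
SHIFT mm [ 7.76 -6.96 22.78] TURN [ 0.   -0.02  0.55]
box xy mm 5.54 -29.7 Fbox -0.04 -0.3 -0.92
```

Request:
step_arm --plan '[[[0.004,-0.0035,0.006],[0,0,0.55]],[[0.0078,-0.007,0.012],[0,0,0.55]],[[0.0078,-0.007,0.018],[0,0,0.55]],[[0.0078,-0.007,0.022],[0,0,0.55]],[[0.0078,-0.007,0.022],[0,0,0.55]]]'

```text
time_s: 8.2
eef_pos: [0.4729, -0.2058, 0.2239]
eef_rot: [-0.001, 0.568, 0.823, 0.0]
wrist_force: [0.3, -0.8, -0.9]
opening: 0.078
```

```bash
cat > wz.py <<'E'
import sys
from h import *
x0,y0=200,90
im=viewer.camera('wrist');a=im[y0:y0+140,x0:x0+160]
save(sys.argv[1],cv2.resize(a,None,fx=5,fy=4.2,interpolation=cv2.INTER_CUBIC))
bg(-.0015,-.022,.224)
c=viewer.get_calibration('wrist')
print('slot pred',((proj(c,[[*loc(BOX,BT,x,y-.0024),.14] for x in(-.037,.037) for y in(-.00525,.00525)])-[x0,y0])*[5,4.2]).round().tolist())
E
python3 wz.py w9
```

```text
t 8.25 pos [ 0.4731 -0.2061  0.2245] jaw 110.74 q6 -2.57 F [ 0.36 -0.05 -0.84] T [ 0.01 -0.01  0.01] op 0.074
SHIFT mm [1.55 0.97 0.45] TURN [-0.02 -0.04 -0.13]
box xy mm -2.48 -23.54 Fbox 0.32 -0.18 -0.84
slot pred [[365.0, 282.0], [420.0, 282.0], [358.0, 580.0], [409.0, 580.0]]
```

View pics/w9.png

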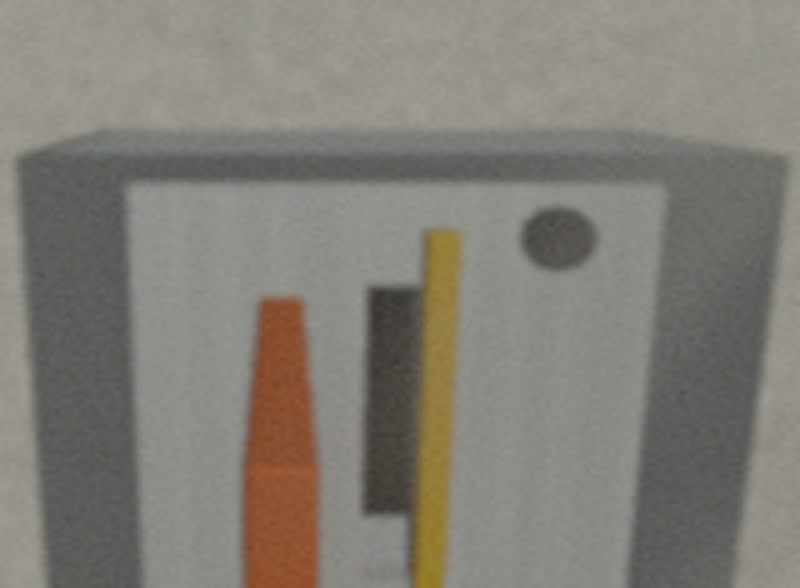

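Request:
step_arm --plan '[[[0,0,0.0015],[0,0,0]],[[0,0,0.003],[0,0,0]],[[0,0,0.0045],[0,0,0]],[[0,0,0.006],[0,0,0]],[[0,0,0.006],[0,0,0]]]'

```text
time_s: 8.75
eef_pos: [0.4732, -0.206, 0.2186]
eef_rot: [-0.0, 0.568, 0.823, 0.0]
wrist_force: [0.4, 0.4, -1.5]
opening: 0.076
```

Request:
step_arm --plan '[[[0,0,0.001],[0,0,0]],[[0,0,0.002],[0,0,0]],[[0,0,0.003],[0,0,0]],[[0,0,0.003],[0,0,0]]]'

```text
time_s: 9.15
eef_pos: [0.4732, -0.206, 0.2157]
eef_rot: [-0.0, 0.568, 0.823, 0.0]
wrist_force: [-0.3, 0.2, -0.7]
opening: 0.074
```

Request:
step_arm --plan '[[[0,0,0.001],[0,0,0]],[[0,0,0.002],[0,0,0]],[[0,0,0.002],[0,0,0]]]'

```text
time_s: 9.45
eef_pos: [0.4732, -0.206, 0.2137]
eef_rot: [-0.0, 0.568, 0.823, -0.0]
wrist_force: [0.5, -0.0, -0.3]
opening: 0.077
```

Request:
step_arm --plan '[[[0,0,0.001],[0,0,0]],[[0,0,0.002],[0,0,0]],[[0,0,0.002],[0,0,0]]]'

```text
time_s: 9.75
eef_pos: [0.4732, -0.206, 0.2117]
eef_rot: [-0.0, 0.568, 0.823, 0.0]
wrist_force: [0.6, -0.0, -0.2]
opening: 0.075
```

```bash
python3 wz.py w10
```

```text
t 9.8 pos [ 0.4732 -0.2061  0.2118] jaw 110.75 q6 -2.57 F [ 0.51 -0.29 -0.25] T [ 0.02 -0.01  0.02] op 0.07
SHIFT mm [  1.6    0.87 -12.22] TURN [-0.01 -0.01 -0.12]
box xy mm -2.38 -23.59 Fbox 0.37 -0.45 -0.25
slot pred [[369.0, 292.0], [427.0, 292.0], [362.0, 603.0], [415.0, 603.0]]
```

View pics/w10.png

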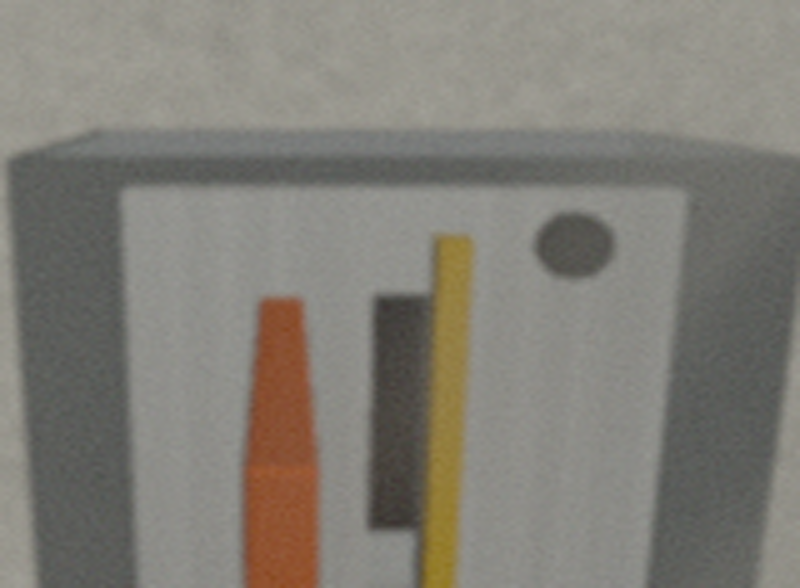

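Near the plate, the slot end is at row 296 and the template end at row 298, so I need about +1.6 mm along the slot. I'll slide toward the fence slowly.

Request:
step_arm --plan '[[[0.003,0.0008,0],[0,0,0]],[[0.006,0.0016,0],[0,0,0]],[[0.009,0.0016,0],[0,0,0]],[[0.012,0.0016,0],[0,0,0]],[[0.014,0.0016,0],[0,0,0]]]'

```text
time_s: 10.3
eef_pos: [0.4697, -0.192, 0.2119]
eef_rot: [0.0, 0.568, 0.823, -0.0]
wrist_force: [-0.3, 0.1, -0.6]
opening: 0.073
```

Request:
step_arm --plan '[[[0.001,0,0],[0,0,0]],[[0.002,0,0],[0,0,0]],[[0.003,0,0],[0,0,0]],[[0.004,0,0],[0,0,0]],[[0.004,0,0],[0,0,0]]]'

```text
time_s: 10.8
eef_pos: [0.4684, -0.1886, 0.2119]
eef_rot: [-0.0, 0.568, 0.823, 0.0]
wrist_force: [0.2, -0.6, -1.1]
opening: 0.074
```

```bash
python3 wz.py w11
```

```text
t 10.85 pos [ 0.4684 -0.1887  0.2119] jaw 110.75 q6 -2.55 F [-0.48 -0.33 -0.14] T [-0.02  0.    0.08] op 0.074
SHIFT mm [-16.36  -0.77 -12.12] TURN [ 0.    0.   -0.12]
box xy mm -0.7 -5.65 Fbox -0.56 -0.14 -0.14
slot pred [[270.0, 284.0], [328.0, 284.0], [272.0, 596.0], [325.0, 596.0]]
```

View pics/w11.png

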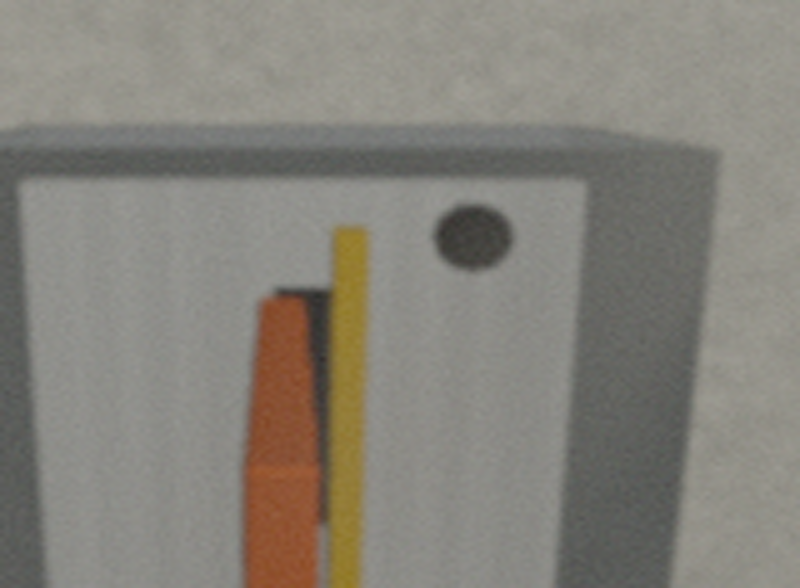

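Request:
step_arm --plan '[[[0.001,0,0],[0,0,0]],[[0.002,0,0],[0,0,0]],[[0.003,0,0],[0,0,0]],[[0.003,0,0],[0,0,0]]]'

```text
time_s: 11.25
eef_pos: [0.4673, -0.1857, 0.2119]
eef_rot: [-0.0, 0.568, 0.823, -0.0]
wrist_force: [1.5, -0.8, -1.4]
opening: 0.077
```

Request:
step_arm --plan '[[[0.0005,0,0],[0,0,0]],[[0.001,0,0],[0,0,0]],[[0.001,0,0],[0,0,0]]]'

```text
time_s: 11.55
eef_pos: [0.467, -0.1849, 0.2119]
eef_rot: [-0.0, 0.568, 0.823, -0.0]
wrist_force: [0.1, -0.4, -1.1]
opening: 0.072
```

```bash
python3 wz.py w12; python3 -c "
from h import *
import time
for i in range(4):
  viewer.camera('side');bg(0,0,.2)" | grep Fbox
```

```text
t 11.6 pos [ 0.467  -0.1849  0.2119] jaw 110.75 q6 -2.55 F [ 0.41  0.36 -0.61] T [-0.    0.   -0.01] op 0.073
SHIFT mm [-20.38  -0.79 -12.12] TURN [-0.    0.   -0.12]
box xy mm -0.67 -1.62 Fbox 0.52 0.19 -0.61
slot pred [[248.0, 284.0], [306.0, 284.0], [251.0, 596.0], [304.0, 596.0]]
box xy mm -0.67 -1.62 Fbox -0.73 0.09 -0.7
box xy mm -0.67 -1.66 Fbox 0.19 -0.2 -0.14
box xy mm -0.68 -1.66 Fbox 0.3 -0.24 -0.6
box xy mm -0.68 -1.67 Fbox -0.94 0.7 0.44
```

View pics/w12.png

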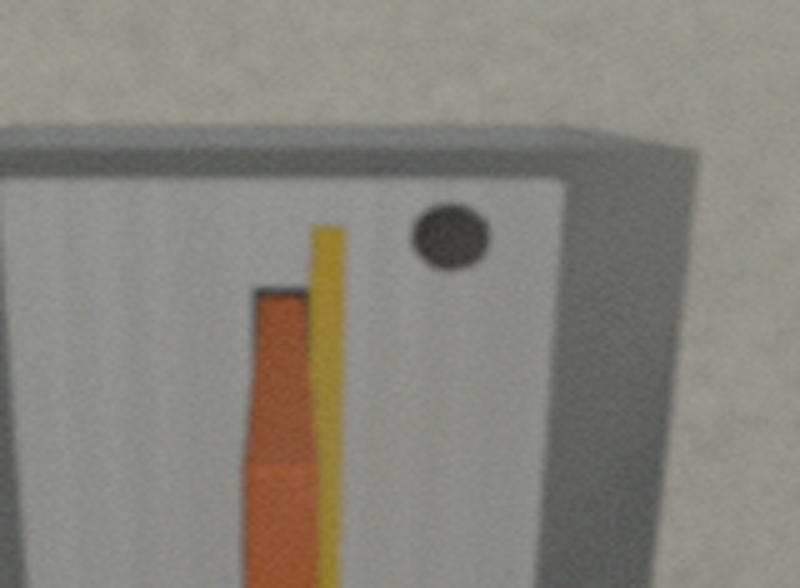

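It's over the slot with about 1.4 mm showing at the end and a dark sliver on the left, and force is near zero. I'll descend slowly, watching force.

Request:
step_arm --plan '[[[0,0,0.001],[0,0,0]],[[0,0,0.002],[0,0,0]],[[0,0,0.003],[0,0,0]],[[0,0,0.003],[0,0,0]]]'

```text
time_s: 12.2
eef_pos: [0.4669, -0.1849, 0.2086]
eef_rot: [-0.0, 0.568, 0.823, 0.0]
wrist_force: [0.6, -0.5, -0.6]
opening: 0.07
```

Request:
step_arm --plan '[[[0,0,0.001],[0,0,0]],[[0,0,0.002],[0,0,0]],[[0,0,0.002],[0,0,0]]]'

```text
time_s: 12.5
eef_pos: [0.4669, -0.1849, 0.2067]
eef_rot: [-0.0, 0.568, 0.823, -0.0]
wrist_force: [0.3, 0.1, -0.1]
opening: 0.074
```

Request:
step_arm --plan '[[[0,0,0.001],[0,0,0]],[[0,0,0.002],[0,0,0]],[[0,0,0.002],[0,0,0]]]'

```text
time_s: 12.8
eef_pos: [0.4669, -0.1849, 0.2047]
eef_rot: [-0.0, 0.568, 0.823, -0.0]
wrist_force: [-0.5, 0.3, 0.1]
opening: 0.075
```

Request:
step_arm --plan '[[[0,0,0.001],[0,0,0]],[[0,0,0.002],[0,0,0]],[[0,0,0.003],[0,0,0]],[[0,0,0.004],[0,0,0]],[[0,0,0.004],[0,0,0]]]'

```text
time_s: 13.3
eef_pos: [0.4669, -0.1849, 0.2007]
eef_rot: [-0.0, 0.568, 0.823, 0.0]
wrist_force: [-0.6, -0.3, -0.8]
opening: 0.076
```

Request:
step_arm --plan '[[[0,0,0.001],[0,0,0]],[[0,0,0.002],[0,0,0]],[[0,0,0.003],[0,0,0]],[[0,0,0.004],[0,0,0]],[[0,0,0.004],[0,0,0]]]'

```text
time_s: 13.8
eef_pos: [0.4669, -0.1849, 0.1967]
eef_rot: [-0.0, 0.568, 0.823, -0.0]
wrist_force: [-0.1, -0.5, -0.3]
opening: 0.075
```

```bash
python3 wz.py w13
python3 - <<'E'
from h import *
im=viewer.camera('side');save('side4',cv2.resize(im[130:300,180:300],None,fx=4,fy=3.5,interpolation=cv2.INTER_CUBIC))
E
```

```text
t 13.85 pos [ 0.4669 -0.1849  0.1968] jaw 110.75 q6 -2.55 F [ 0.09 -0.04 -1.24] T [ 0.04 -0.03  0.02] op 0.073
SHIFT mm [-20.41  -0.73 -27.25] TURN [-0.01 -0.01 -0.12]
box xy mm -0.73 -1.59 Fbox 0.08 -0.07 -1.24
slot pred [[246.0, 298.0], [308.0, 298.0], [249.0, 627.0], [306.0, 627.0]]
```

View pics/w13.png

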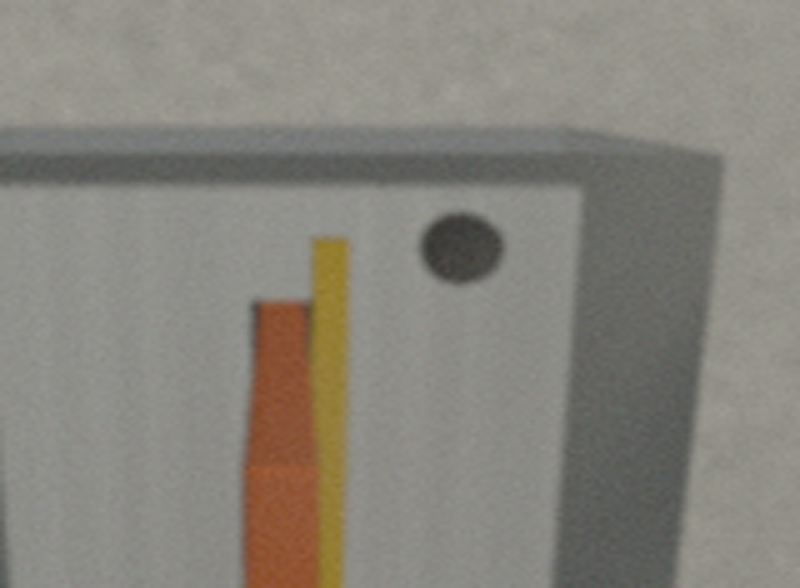

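View pics/side4.png

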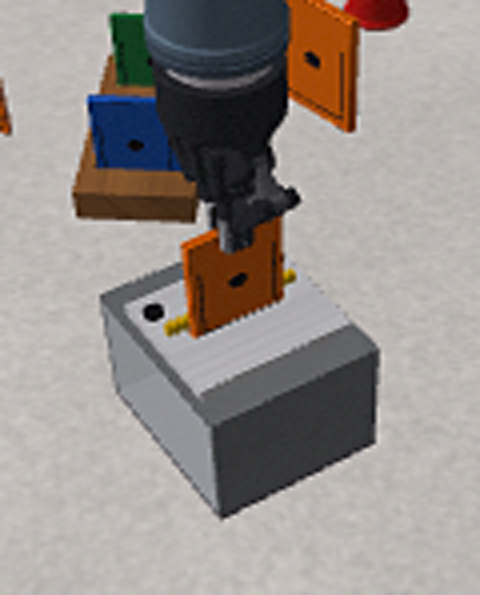

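The lower edge is about 12 mm into the slot with no contact force. I'll shift 1 mm along the slot to centre it and continue down.

Request:
step_arm --plan '[[[0,0.001,0.001],[0,0,0]],[[0,0.001,0.002],[0,0,0]],[[0,0.001,0.003],[0,0,0]],[[0,0.001,0.004],[0,0,0]],[[0,0.001,0.005],[0,0,0]]]'

```text
time_s: 14.4
eef_pos: [0.4679, -0.1846, 0.1917]
eef_rot: [-0.0, 0.568, 0.823, -0.0]
wrist_force: [0.7, 1.2, 0.4]
opening: 0.074
```

Request:
step_arm --plan '[[[0,0,0.001],[0,0,0]],[[0,0,0.002],[0,0,0]],[[0,0,0.003],[0,0,0]],[[0,0,0.004],[0,0,0]],[[0,0,0.005],[0,0,0]]]'

```text
time_s: 14.9
eef_pos: [0.4679, -0.1846, 0.1868]
eef_rot: [0.0, 0.568, 0.823, 0.0]
wrist_force: [0.0, -0.3, -0.5]
opening: 0.076
```

Request:
step_arm --plan '[[[0,0,0.001],[0,0,0]],[[0,0,0.002],[0,0,0]],[[0,0,0.003],[0,0,0]],[[0,0,0.004],[0,0,0]],[[0,0,0.005],[0,0,0]]]'

```text
time_s: 15.4
eef_pos: [0.4679, -0.1846, 0.1818]
eef_rot: [-0.0, 0.568, 0.823, 0.0]
wrist_force: [-0.4, 0.5, -0.7]
opening: 0.076
```

Request:
step_arm --plan '[[[0,0,0.001],[0,0,0]],[[0,0,0.002],[0,0,0]],[[0,0,0.003],[0,0,0]],[[0,0,0.004],[0,0,0]],[[0,0,0.004],[0,0,0]]]'

```text
time_s: 15.9
eef_pos: [0.4678, -0.1845, 0.1777]
eef_rot: [-0.0, 0.568, 0.823, -0.0]
wrist_force: [-0.1, 1.1, -1.1]
opening: 0.076
```

Next is the gate. I'll go slowly.

Request:
step_arm --plan '[[[0,0,0.001],[0,0,0]],[[0,0,0.002],[0,0,0]],[[0,0,0.003],[0,0,0]]]'

```text
time_s: 16.2
eef_pos: [0.4679, -0.1846, 0.1748]
eef_rot: [0.0, 0.568, 0.823, -0.0]
wrist_force: [0.0, -0.3, -0.9]
opening: 0.073
```

Request:
step_arm --plan '[[[0,0,0.001],[0,0,0]],[[0,0,0.002],[0,0,0]],[[0,0,0.003],[0,0,0]]]'

```text
time_s: 16.5
eef_pos: [0.4682, -0.1848, 0.1726]
eef_rot: [0.0, 0.568, 0.823, -0.0]
wrist_force: [-1.6, 0.2, 5.3]
opening: 0.071
```

Request:
step_arm --plan '[[[0,0,0.001],[0,0,0]],[[0,0,0.002],[0,0,0]],[[0,0,0.003],[0,0,0]]]'

```text
time_s: 16.8
eef_pos: [0.4685, -0.185, 0.1696]
eef_rot: [0.001, 0.568, 0.823, -0.0]
wrist_force: [-0.4, -0.4, 4.7]
opening: 0.078
```

The gate was met at TCP z ≈ 0.174, as predicted, at about 5 N. I'll keep pushing.

Request:
step_arm --plan '[[[0,0,0.001],[0,0,0]],[[0,0,0.002],[0,0,0]],[[0,0,0.003],[0,0,0]],[[0,0,0.004],[0,0,0]],[[0,0,0.005],[0,0,0]]]'

```text
time_s: 17.3
eef_pos: [0.4679, -0.1847, 0.1636]
eef_rot: [0.0, 0.568, 0.823, -0.0]
wrist_force: [0.2, -1.7, 1.2]
opening: 0.072
```

Request:
step_arm --plan '[[[0,0,0.001],[0,0,0]],[[0,0,0.002],[0,0,0]],[[0,0,0.003],[0,0,0]],[[0,0,0.004],[0,0,0]],[[0,0,0.005],[0,0,0]]]'

```text
time_s: 17.8
eef_pos: [0.4678, -0.1845, 0.1586]
eef_rot: [-0.0, 0.568, 0.823, -0.0]
wrist_force: [0.1, -2.1, -0.2]
opening: 0.076
```

Request:
step_arm --plan '[[[0,0,0.001],[0,0,0]],[[0,0,0.002],[0,0,0]],[[0,0,0.003],[0,0,0]],[[0,0,0.004],[0,0,0]],[[0,0,0.005],[0,0,0]]]'

```text
time_s: 18.3
eef_pos: [0.4679, -0.1845, 0.1537]
eef_rot: [-0.0, 0.568, 0.823, 0.0]
wrist_force: [0.7, -2.3, -0.7]
opening: 0.072
```

Request:
step_arm --plan '[[[0,0,0.001],[0,0,0]],[[0,0,0.002],[0,0,0]],[[0,0,0.003],[0,0,0]],[[0,0,0.004],[0,0,0]],[[0,0,0.005],[0,0,0]]]'

```text
time_s: 18.8
eef_pos: [0.4679, -0.1845, 0.1487]
eef_rot: [-0.0, 0.568, 0.823, 0.0]
wrist_force: [0.3, -1.4, -0.1]
opening: 0.075
```

```bash
python3 wz.py w14
python3 - <<'E'
from h import *
im=viewer.camera('side');save('side5',cv2.resize(im[130:300,180:300],None,fx=4,fy=3.5,interpolation=cv2.INTER_CUBIC))
E
```

```text
t 18.85 pos [ 0.4678 -0.1845  0.1485] jaw 110.75 q6 -2.55 F [ 0.7  -0.52 -0.6 ] T [-0.32 -0.12  0.02] op 0.074
SHIFT mm [-20.52  -1.69 -75.48] TURN [-0.02 -0.02 -0.12]
box xy mm 0.2 -1.46 Fbox 0.47 -0.74 -0.6
slot pred [[236.0, 350.0], [314.0, 350.0], [242.0, 747.0], [311.0, 747.0]]
```

View pics/side5.png

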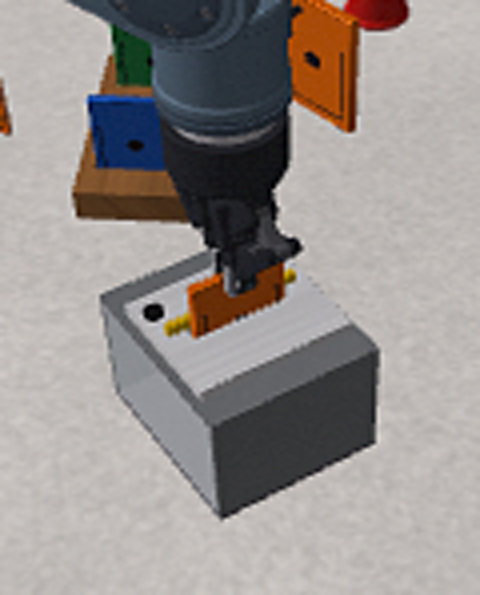

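The gate force has gone after about 25 mm of push. I'll go 3 mm more, then open.

Request:
step_arm --plan '[[[0,0,0.001],[0,0,0]],[[0,0,0.002],[0,0,0]],[[0,0,0.003],[0,0,0]],[[0,0,0.003],[0,0,0]]]'

```text
time_s: 19.3
eef_pos: [0.4678, -0.1845, 0.1457]
eef_rot: [-0.0, 0.568, 0.823, -0.0]
wrist_force: [-0.0, -0.8, -1.1]
opening: 0.077
```

Request:
step_arm --plan '[[[0,0,0],[0,0,0]],[[0,0,0],[0,0,0]],[[0,0,0],[0,0,0]],[[0,0,0],[0,0,0]],[[0,0,0],[0,0,0]]]' --fingers 40

```text
time_s: 19.8
eef_pos: [0.468, -0.1845, 0.1459]
eef_rot: [-0.0, 0.568, 0.823, 0.0]
wrist_force: [-0.0, 0.2, 0.3]
opening: 0.399
```

```bash
python3 wz.py w15
python3 - <<'E'
from h import *
im=viewer.camera('side');save('side6',cv2.resize(im[130:300,180:300],None,fx=4,fy=3.5,interpolation=cv2.INTER_CUBIC))
E
```

```text
t 19.85 pos [ 0.468  -0.1846  0.1459] jaw 110.75 q6 -2.55 F [-0.16 -0.6   0.06] T [ 0.02 -0.01 -0.  ] op 0.401
SHIFT mm [-20.39  -1.8  -78.11] TURN [ 0.   -0.   -0.12]
box xy mm 0.34 -1.61 Fbox -0.36 -0.51 0.06
slot pred [[237.0, 353.0], [316.0, 353.0], [243.0, 755.0], [312.0, 755.0]]
```

View pics/side6.png

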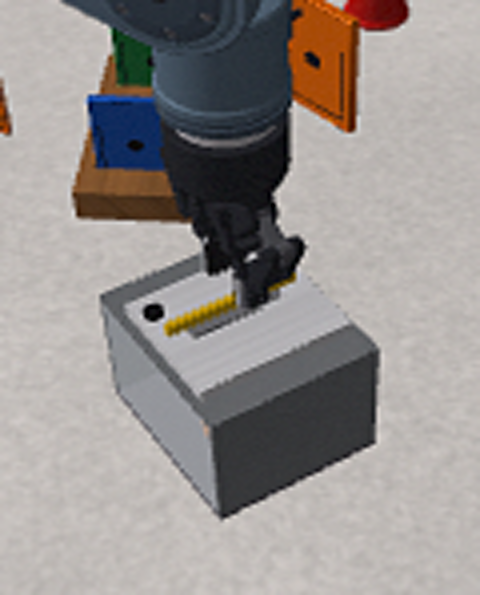

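It dropped: the slot is empty, and orange shows faintly through the clear side at (207,430). I'll retract straight up and check.

Request:
step_arm --plan '[[[0,0,-0.02],[0,0,0]],[[0,0,-0.05],[0,0,0]],[[0,0,-0.09],[0,0,0]],[[0,0,-0.12],[0,0,0]],[[0,0,-0.12],[0,0,0]]]'

```text
time_s: 20.4
eef_pos: [0.4703, -0.1861, 0.2711]
eef_rot: [0.005, 0.568, 0.823, -0.0]
wrist_force: [1.0, 0.7, -0.9]
opening: 0.398
```

Request:
step_arm --plan '[[[0,0,0],[0,0,0]],[[0,0,0],[0,0,0]],[[0,0,0],[0,0,0]],[[0,0,0],[0,0,0]],[[0,0,0],[0,0,0]]]'

```text
time_s: 20.9
eef_pos: [0.4677, -0.1844, 0.2651]
eef_rot: [-0.001, 0.568, 0.823, 0.0]
wrist_force: [1.0, 0.6, -0.2]
opening: 0.402
```

Run:
```python
from h import *
bg(0,0,.26)
a=viewer.camera('side');b=viewer.camera('scene');w=viewer.camera('wrist')
z=lambda im,x0,y0:cv2.resize(im[y0:y0+110,x0:x0+130],None,fx=3,fy=3,interpolation=cv2.INTER_CUBIC)
save('end',np.vstack([np.hstack([z(a,180,180),z(b,200,110)]),np.hstack([z(w,200,120)]*2)])[:600])
```

```text
t 20.9 pos [ 0.4677 -0.1844  0.2651] jaw 110.75 q6 -2.55 F [ 0.98  0.64 -0.22] T [-0.03 -0.01  0.04] op 0.402
SHIFT mm [ 1.36 -0.13  5.12] TURN [-0.04 -0.07 -0.12]
box xy mm 0.13 -1.37 Fbox 1.14 0.25 -0.22
```

View pics/end.png

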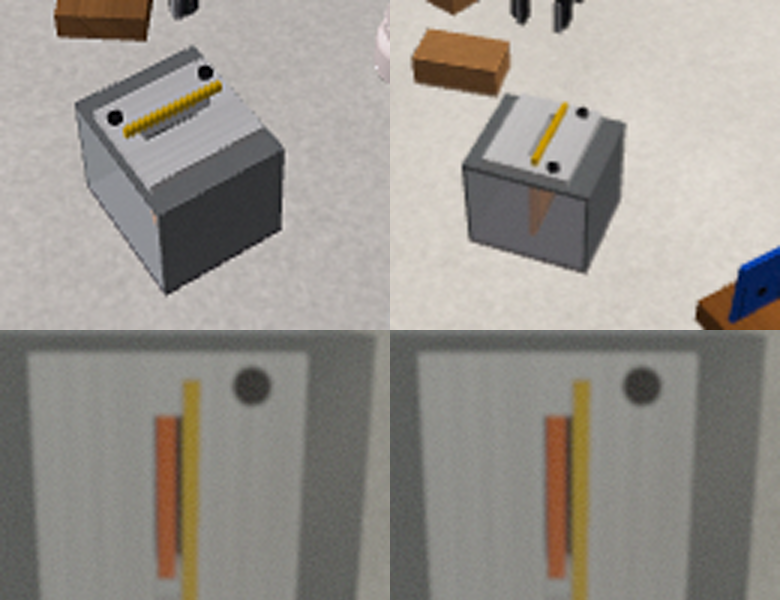

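Run:
```python
from h import *
b=viewer.camera('scene');c=viewer.get_calibration('scene')
x0,y0,s=215,130,8
save('end2',cv2.resize(b[y0:y0+72,x0:x0+75],None,fx=s,fy=s,interpolation=cv2.INTER_CUBIC))
for z in(0,.005,.02,.05):print(z,[(X,((proj(c,[*loc(BOX,BT,X,-.0024),z+h])-[x0,y0])*s).round().tolist()) for X in(-.035,.035) for h in(0,.11)])
```

```text
0 [(-0.035, [[308.0, 360.0]]), (-0.035, [[308.0, 186.0]]), (0.035, [[254.0, 464.0]]), (0.035, [[250.0, 291.0]])]
0.005 [(-0.035, [[308.0, 353.0]]), (-0.035, [[308.0, 177.0]]), (0.035, [[254.0, 457.0]]), (0.035, [[249.0, 283.0]])]
0.02 [(-0.035, [[308.0, 330.0]]), (-0.035, [[308.0, 152.0]]), (0.035, [[253.0, 435.0]]), (0.035, [[249.0, 257.0]])]
0.05 [(-0.035, [[308.0, 284.0]]), (-0.035, [[307.0, 99.0]]), (0.035, [[252.0, 389.0]]), (0.035, [[247.0, 204.0]])]
```

View pics/end2.png

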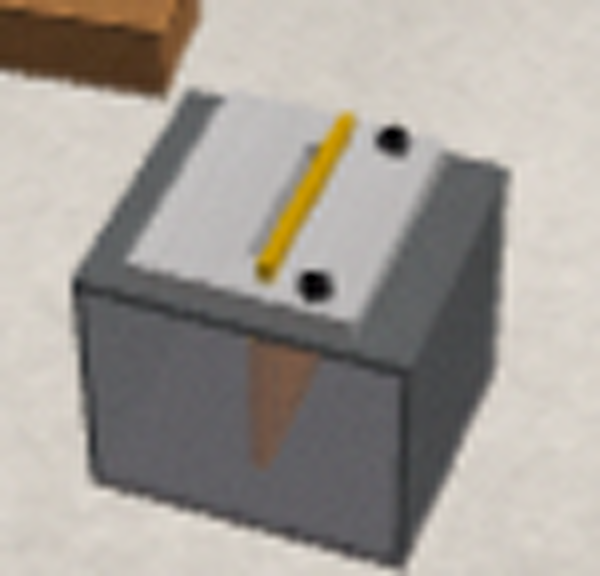

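The template's near lower corner is at (260,467), against a predicted (254,457–464) for standing on the box floor. Its top is therefore at about 0.115 m, below the 0.125 m limit. I'll hand it in.

Run:
```python
from h import *
o=viewer.camera('side');s=viewer.camera('scene');save('final',np.hstack([o[60:384,150:400],s[60:384,150:410]]));print(ticket.hand_in())
```

```text
the job is handed in; nothing more can be done
None
```

View pics/final.png

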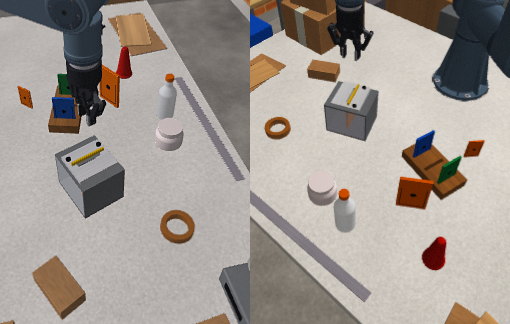

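The orange template is inside the return box and the job is handed in, at about 21 s of the 53 s allowed; no verdict was reported. I took the middle-sized orange from the centre groove, lined it up over the slot and pushed it through the gate. I let go after about 28 mm of push and it dropped in.

**Last checks:**
- **In the box:** the slot was clear, and through the clear side the template stands on the floor, with its upper edge at an estimated 115 mm (limit 125 mm).
- **Arm:** it was retracted and touching nothing.
- **Other things:** blue, green and the bystanders look unmoved in the final pictures; I did not measure them.
- **Force:** the highest reading at the wrist was about 5 N, at the gate.

**What failed or disagreed:**
- **First grasp missed:** it closed on nothing, because the fingertips sat some 25–30 mm higher than the stated reach implied. I re-grasped about 21 mm lower.
- **Camera positions:** the outside cameras placed the rack and the box about 4–5 mm away from where the wrist camera did. I used the wrist camera.
- **Fence:** I never felt a clear touch on it. I slid the template towards it until the wrist picture showed it over the slot, then went down.

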